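Open the ball-mill jar and set its loading funnel

ROBOT

A 7-joint arm with a two-finger parallel gripper is mounted at the origin on the work surface. World frame = base frame: x ahead of the robot, y to its left, z up, the work surface at z = 0. Lengths are in m, angles in degrees, forces in N, time in s.
With the tool pointing down it reaches from about 0.425 to 0.875 m from the base axis. Payload 4.7 kg.
Tool frame: the origin (TCP) lies at the very end of the fingers, on their centre line; the grasp point (between the pads) lies 19 mm behind it (pinch_z is the distance from the TCP to the grasp point, in m); z points along the fingers, y is the direction in which the jaws open and shut (so a half turn about z gives the same grasp; the last joint's range is limited). The gripper opens to 87 mm and grips with 3 to 60 N. Pads are 19 mm wide; open, the fingers measure 117 mm over their backs; the gripper's body (75 mm by 190 mm) begins 51 mm behind the grasp point.
Start: joints at [-70.869, 18.392, -4.016, 83.108, 1.295, 78.541, -3.26], TCP at [0.204, 0.617, 0.223] pointing down, gripper open.
Joint ranges: [-163.93, 163.93], [-17.29, 119.83], [-79.2, 71.16], [3.27, 140.29], [-89.18, 269.18], [5.43, 117.66], [-154.24, 154.24]. Speed limits (degrees/s): [147.25, 147.25, 180, 180, 180, 180, 180].

INTERFACE

Orientations are given as [roll, pitch, yaw] about the fixed x, y, z axes, in that order (R = Rz(yaw) Ry(pitch) Rx(roll)).
In Python, from cell import get_obs, read_camera, camera_params, sign_off, pinch_z gives the robot as it stands.
- The arm moves only by the shell command python3 -m handwheel 'ROWS' [FORCE]. ROWS is JSON, a list of rows, each a list of 5 numbers: the finger opening in m, from 0 to 0.087, then the shift along the tool's x, y, z in m, then the turn about the tool's z in rad. In form: [[jaw, tx, ty, tz, twist], ...]. A call has 1 to 20 rows; each row is the pose to reach, as a shift and turn from the pose commanded when the call began, along the tool's axes at that moment; what a row does not reach only later rows make up. A row lasts 1/10 s, in which the tool goes at most 50 mm and 8.59 degrees, less where a joint would pass 70% of its speed; a pose out of reach is approached as far as the arm can. A call with a gripper value outside its range is refused whole. The fingers move at their own pace and stop on an object; FORCE is the grip in N (left out, the last holds). Time passes only in rows, so rows that repeat a pose let the fingers close. It gives the time, the measured TCP pose, the force and the opening at its end, in the units of the state.
- get_obs(): the state, without advancing time (a new reading comes with each control period).
- read_camera(name): name is "scene" or "side" or "wrist"; returns the picture (400x640x3 uint8, blue, green, red); there is no depth.
- camera_params(name): a dict with "camera_matrix" (3x3 intrinsics, pixels), "R" (3x3) and "t" (3): a world point X has camera coordinates R X + t. Camera axes: x right, y down, z forward; pixel columns grow to the right and rows downward; lengths in m; the calibration is good to about 2 mm. A picture is of the moment at which its call begins: read the wrist's pose just before it. camera_params takes no time and is no camera call; for the wrist camera it gives the pose at the moment of the call.
- sign_off(): hands the job in, once; it reports no verdict.
The state is a dict: "time_s": time; "qpos": joint angles; "joint_velocities": joint speeds; "effort": joint torques, N m; "tool_pos": TCP position; "tool_rot": TCP orientation; "force": force on the tool from outside, world axes, zero at the start; "wrist_torque": the same for the moment, N m; "grip_width": finger opening in m.
Only numpy, scipy, OpenCV 4.12 (cv2) and the standard library are available. Lean on these libraries where they do the work, as an engineer would, in place of code of your own. Each camera call takes 0.05 s, during which the arm holds its last target.

TASK

Get the ball mill ready for loading: its clamp screw is left-hand threaded, so turn the black knob clockwise until the pad is clear of the jar lid, then swing the clamp strap right out of the way. Lift the lid off the jar and set it down, upright, in the empty glass dish, then take the funnel from its beaker and lower it into the jar's tapered mouth until it sits fully home and level before letting go. Do not drop either part, leave the beaker and the dish standing, and leave the balance, the vial and the white bottle where they are.

Things in the scene. Friction and masses are not known exactly. Their poses are not given: they have to be found in the camera images.
- knob_grip (a point): centre of the black fluted hand knob (46 mm across its 8 lobes, 26 mm tall; this point is half-way up, on its upright axis) on top of the clamp screw. The grey strap's boss lies 20 mm below this point at the start. The knob is 70 mm from the strap's hinge axis and 72 mm from the strap's handle.
- clamp_knob (a joint): turn of the knob in rad: 0 is fully tight (it starts at 0.05 to 0.5), grows as the knob turns clockwise seen from above, stops at 8. Left-hand screw: the knob, screw and pad rise together 6 mm per turn (0.95 mm per rad). Stiff: takes about 0.2 N m. The pad leaves the dimple in the lid at about 3.2 rad. The knob stays on the screw.
- pad (a point): centre of the underside of the clamp screw's round steel pad (20 mm in diameter), straight below the knob. At the start it sits in a dimple, 26 mm wide and 3 mm deep, in the top of the lid; while it is in there the strap cannot swing and the lid cannot lift.
- strap_handle (a point): centre of the upright round black handle (15 mm in diameter, 34 mm tall, this point half-way up) on the free end of the grey clamp strap. The strap's upper face lies 25 mm below this point. Handle and knob tops are at about the same height.
- strap_hinge (a point): point on the upright hinge axis of the strap, at the height of strap_handle, 142 mm from it; the strap runs from here over the jar (its axis is 70 mm from this one) to the handle.
- strap (a joint): swing of the strap in rad: 0 is over the jar (hooked on the front post), grows as it swings counter-clockwise seen from above, stops at 1.9; it stays where it is left. Swings with 1 to 2 N at the handle. Right out of the way, clear of a gripper at the jar, is about 1.5 or more.
- jar_mouth (a point): centre of the steel jar's mouth, in the plane of its rim, about 170 mm above the bench; z is up. The jar (64 mm outside diameter) is fixed in the mill. Its mouth tapers from 51 mm in diameter at the rim to 43 mm at 9.6 mm below it, then is straight. A steel front post (20 mm wide head, top 59 mm above the rim) stands 48 mm from its axis, on the side where the strap's handle is at the start.
- lid_grip (a point): centre of the lid's upright cylindrical boss (40 mm in diameter, 20 mm tall), the part to grip; z is up. Below it the steel lid has a flange 62 mm in diameter and 8 mm thick (its top is 10 mm below this point) and a tapered plug 8 mm deep; the plug's underside is 26 mm below this point. The lid weighs about 0.4 kg and rests loosely on the jar.
- lid_top (a point): centre of the top rim of the lid's boss, 10 mm above lid_grip; z is up.
- dish_in (a point): centre of the inner floor of the empty open glass dish on the bench (100 mm outside diameter, 94 mm inside, 18 mm tall, floor 4 mm thick).
- funnel_grip (a point): centre of the steel funnel, in the middle of its straight upper band (60 mm outside, 22 mm tall, wall 2 mm), 9 mm below its top edge and 49 mm above its lower end; z is up. Below the band it tapers over 36 mm to 30 mm in diameter, the same taper as the jar's mouth. Fully home in the jar, this point is 25 mm above jar_mouth, on its axis. It starts upright in the beaker's mouth. 0.1 kg.
- beaker: the glass beaker that the funnel is parked in (51 mm outside diameter, 66 mm tall); origin at the centre of its underside, z up.
- balance: a flat black pocket balance with a steel pan, 75 x 130 x 19 mm, lying on the bench on the right of the mill; origin at the centre of its underside. To be left alone.
- vial: a small glass vial with a white cap, 28 mm in diameter, 56 mm tall; origin at the centre of its underside. To be left alone.
- bottle: a white plastic bottle with a white cap, 66 mm in diameter, 134 mm tall; origin at the centre of its underside. To be left alone.

How it is judged (in metres and radians):
On the way, in this order (a step that is already met when the one before it is completed fails the run):
1. the knob has been turned clockwise until the pad is clear above the lid (z of pad in the frame of lid_top above 0.0002 m), for 0.1 s.
2. the strap is swung out of the way (value of joint strap above 1.25 rad), for 0.2 s.
3. the lid, still held, is lowered upright into the dish (horizontal distance between lid_grip and dish_in below 0.02 m and z of lid_grip in the frame of dish_in below 0.036 m and angle between lid_grip's own z axis and vertical below 0.25 rad and contact force between the fingers and lid above 0.5 N).
4. the funnel, still held, is lowered into the jar's mouth (horizontal distance between funnel_grip and jar_mouth below 0.006 m and z of funnel_grip in the frame of jar_mouth below 0.033 m and contact force between the fingers and funnel above 0.5 N).
At the end, for the whole second after the job is handed in: Funnel released and at rest in the jar's mouth: centred within 4 mm, seated height within 4 mm, level within 4 degrees. Lid upright (7 degrees) on the dish's floor, within 20 mm of its centre. Strap swung more than 1.2 rad. Beaker and dish upright (horizontal distance between funnel_grip and jar_mouth below 0.004 m and z of funnel_grip in the frame of jar_mouth between 0.0205 and 0.0285 m and angle between funnel_grip's own z axis and vertical below 0.07 rad and linear speed of funnel below 0.02 m/s and horizontal distance between lid_grip and dish_in below 0.02 m and z of lid_grip in the frame of dish_in below 0.031 m and angle between lid_grip's own z axis and vertical below 0.12 rad and value of joint strap above 1.2 rad and angle between beaker's own z axis and vertical below 0.15 rad and angle between dish_in's own z axis and vertical below 0.1 rad); the robot touches nothing.
It fails at once if the beaker or the dish is knocked over (angle between beaker's own z axis and vertical above 0.6 rad or angle between dish_in's own z axis and vertical above 0.4 rad).
It fails at once if the balance, the vial or the white bottle is moved more than 30 mm or tipped (distance of any of balance, vial, bottle from where it was at the start of the episode above 0.03 m or angle between any of vial, bottle's own z axis and vertical above 0.5 rad).
It also fails if it takes over 72 s, if anything falls off the work surface, if the arm or the gripper's body presses on something with over 40 N, if the wrist force passes 120 N, or if a joint passes its speed limit or range.

## Working session

There is one attempt and no reset: what is moved stays moved. The work goes in short steps, Python scripts to look and compute and a shell command to move; the robot and the scene stay as the last step left them, time stands still between calls to the robot, and variables do not carry over. Pictures are saved under pics/ and viewed, and the job is handed in when it is done.

```bash
ls; mkdir -p pics
python3 - <<'E'
from cell import *
import cv2
print(get_obs(),pinch_z)
for n in ["scene","side","wrist"]:
    p=camera_params(n); im=read_camera(n); cv2.imwrite(f"pics/{n}0.png",im)
    print(n,p)
E
```

```text
pics
{'time_s': 0.0, 'qpos': array([-70.86825054,  18.43644728,  -4.01542279,  83.17504606,
         1.29457437,  78.54213184,  -3.25990063]), 'joint_velocities': array([ 0.02344606, -0.10326586,  0.03767581,  0.08184026, -0.16069621,
        0.08110819, -0.03438088]), 'effort': array([ 5.56428495e-04, -4.91274011e+01, -4.03515631e-01, -3.12531781e+01,
       -6.38191542e-02,  4.33324242e-02,  1.67643548e-04]), 'tool_pos': array([0.20422285, 0.61649095, 0.22148986]), 'tool_rot': array([-1.79891596e+02,  5.50208658e-03,  1.61677920e+02]), 'force': array([ 0.38394897, -0.28202977,  0.28553509]), 'wrist_torque': array([ 0.0284553 , -0.00836014, -0.03042546]), 'grip_width': 0.08687311759555169} 0.0187
scene {'camera_matrix': array([[397.58806535,   0.        , 322.34565008],
       [  0.        , 397.58806535, 203.16473983],
       [  0.        ,   0.        ,   1.        ]]), 'R': array([[-0.52557421,  0.85050279,  0.02041458],
       [ 0.48462156,  0.31902505, -0.8144722 ],
       [-0.69922364, -0.41817224, -0.57984333]]), 't': array([ 0.30609513, -0.09264018,  1.63200026])}
side {'camera_matrix': array([[413.84257096,   0.        , 320.4966516 ],
       [  0.        , 413.84257096, 195.91790442],
       [  0.        ,   0.        ,   1.        ]]), 'R': array([[ 0.7971154 , -0.60347508,  0.02061239],
       [-0.40562431, -0.56044204, -0.72206208],
       [ 0.44729852,  0.56720592, -0.69152114]]), 't': array([-0.39277123,  0.29302767,  0.92842386])}
wrist {'camera_matrix': array([[352.24675441,   0.        , 318.74744433],
       [  0.        , 352.24675441, 197.72557372],
       [  0.        ,   0.        ,   1.        ]]), 'R': array([[ 0.31395498,  0.94943679, -0.00143484],
       [ 0.90651315, -0.29931125,  0.29773594],
       [ 0.28225199, -0.09477638, -0.95464719]]), 't': array([-0.65001533, -0.03518791,  0.39217717])}
```

View pics/scene0.png

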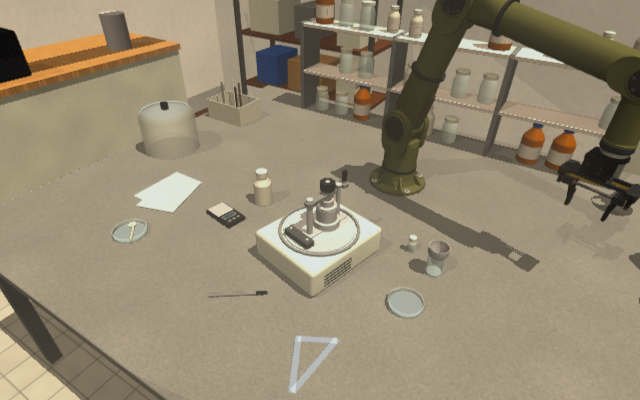

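View pics/side0.png

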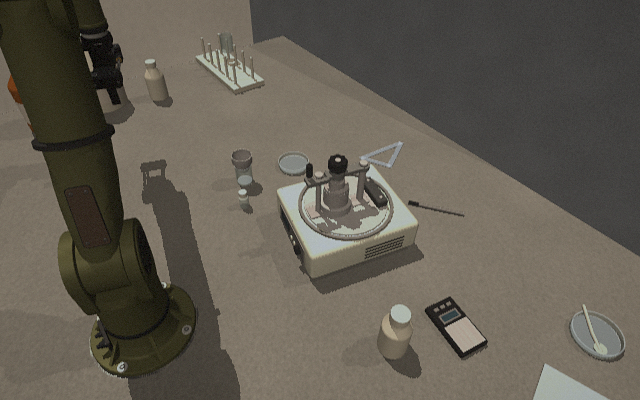

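View pics/wrist0.png

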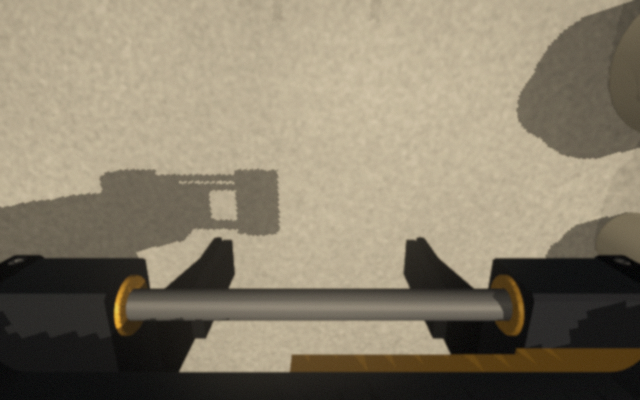

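The scene camera shows the mill at about (320,235), with the knob near (328,185), the strap handle (345,177), the funnel in its beaker (437,255) and the empty dish (405,302). In the side camera the knob is at (338,162), the handle (310,172), the funnel (242,165) and the dish (293,162). I'll zoom in next.

```bash
cat > h.py <<'E'
import numpy as np, cv2
from cell import *
def ray(n,u,v,p=None):
    p=p or camera_params(n); R=p["R"];t=p["t"];K=p["camera_matrix"]
    d=R.T@np.linalg.solve(K,[u,v,1.]); return -R.T@t, d/np.linalg.norm(d)
def plane(n,u,v,z,p=None):
    c,d=ray(n,u,v,p); return c+d*(z-c[2])/d[2]
def tri(a,b):
    A=np.zeros((3,3));B=np.zeros(3);L=[ray(*a),ray(*b)]
    for c,d in L:
        M=np.eye(3)-np.outer(d,d);A+=M;B+=M@c
    X=np.linalg.solve(A,B); return X,[np.linalg.norm((np.eye(3)-np.outer(d,d))@(X-c)) for c,d in L]
def proj(n,X,p=None):
    p=p or camera_params(n); q=p["camera_matrix"]@(p["R"]@np.asarray(X,float)+p["t"]); return q[:2]/q[2]
def crop(f,out,x0,y0,x1,y1,s):
    im=cv2.imread(f)[y0:y1,x0:x1]; cv2.imwrite(out,cv2.resize(im,None,fx=s,fy=s,interpolation=cv2.INTER_CUBIC))
E
python3 - <<'E'
from h import *
crop("pics/scene0.png","pics/sc1.png",250,160,450,310,4)
crop("pics/side0.png","pics/si1.png",225,135,425,285,4)
print(plane("scene",405,302,.01),plane("scene",434,272,0), tri(("scene",328,185),("side",338,162)),tri(("scene",345,177),("side",310,172)))
E
```

```text
[0.59121201 0.27367977 0.01      ] [4.24515846e-01 3.01645276e-01 1.11022302e-16] (array([ 0.51714448, -0.02735642,  0.24708322]), [np.float64(0.00012078665023502402), np.float64(0.00012078665023498895)]) (array([ 0.44557946, -0.01222913,  0.24194901]), [np.float64(0.0011346769088127762), np.float64(0.0011346769088127525)])
```

View pics/sc1.png

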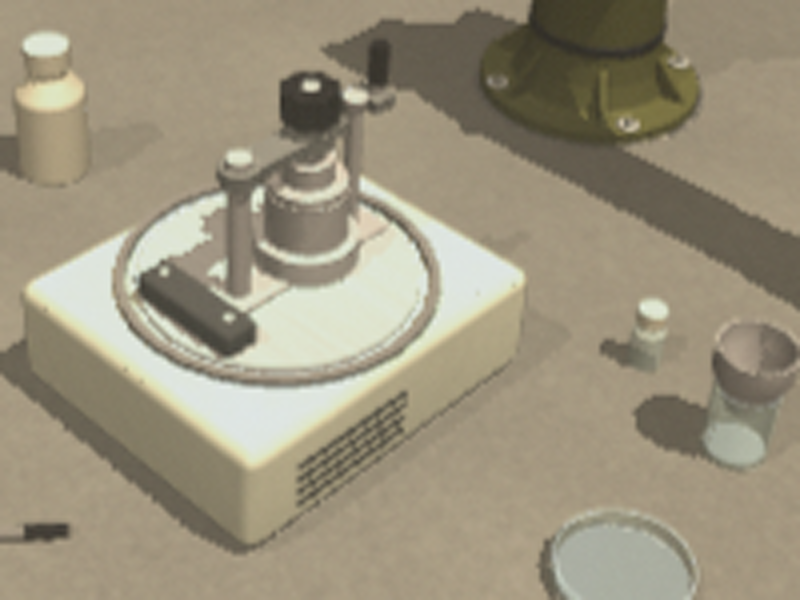

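View pics/si1.png

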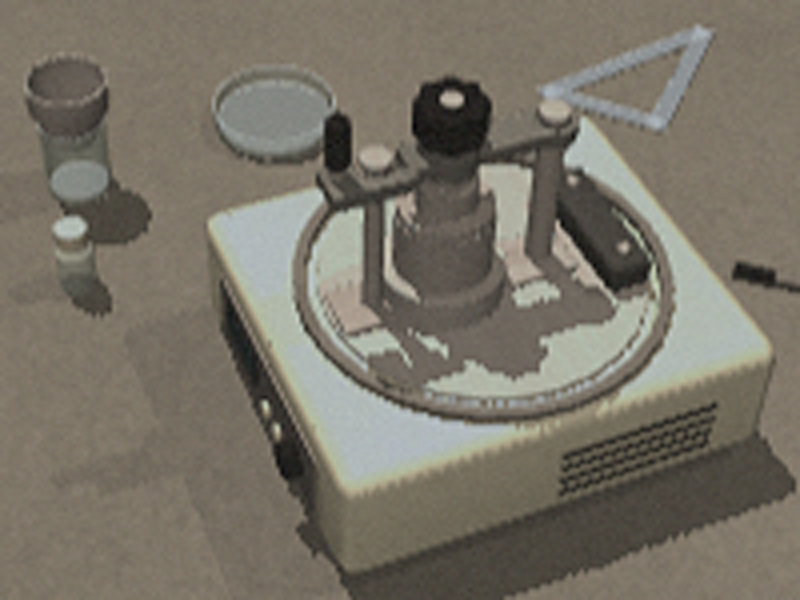

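Run:
```python
from h import *
def dark(f,x0,y0,x1,y1,th):
    g=cv2.imread(f).max(2)[y0:y1,x0:x1]; m=(g<th).astype(np.uint8)
    n,l,s,c=cv2.connectedComponentsWithStats(m)
    for i in range(1,n):
        if s[i,4]>15: print(f,th,s[i,:4]+[x0,y0,0,0],s[i,4],c[i]+[x0,y0])
for th in (45,60): 
    dark("pics/scene0.png",315,165,352,196,th); dark("pics/side0.png",300,150,352,182,th)
for nm,a,b in [("bottle body base",(262,203),(394,352))]:
    print(nm,plane("scene",*a,0),plane("side",*b,0))
print("bottle cap",tri(("scene",262,172),("side",402,313)))
print("vial cap",tri(("scene",413,237),("side",243,193)))
print("funnel rim centre",tri(("scene",439,247.5),("side",242,156)))
print("beaker base scene",plane("scene",434,271,0.003),plane("side",245,181,0.003))
print("dish",plane("scene",406,301,.01),plane("side",293.5,163.5,.01))
p=camera_params("wrist"); print("wristcam",-p["R"].T@p["t"],p["R"][2])
```

```text
pics/side0.png 45 [328 155  20  19] 267 [337.26966292 164.56179775]
pics/side0.png 45 [306 164   7  14] 82 [309.         170.56097561]
pics/scene0.png 60 [343 172   3   9] 24 [343.95833333 175.83333333]
pics/side0.png 60 [328 155  20  25] 311 [337.47588424 165.42122186]
pics/side0.png 60 [306 163   7  15] 91 [308.93406593 170.41758242]
bottle body base [ 0.42731996 -0.36067133  0.        ] [ 0.4078455  -0.37626424  0.        ]
bottle cap (array([ 0.41720213, -0.36010007,  0.12976123]), [np.float64(0.0019084862622977521), np.float64(0.0019084862622977615)])
vial cap (array([0.36873178, 0.20300428, 0.05321612]), [np.float64(0.0009572890135442926), np.float64(0.0009572890135443171)])
funnel rim centre (array([0.42553716, 0.29821226, 0.09837274]), [np.float64(0.00013885745938898778), np.float64(0.0001388574593889699)])
beaker base scene [0.42360289 0.3007668  0.003     ] [0.42275988 0.29553697 0.003     ]
dish [0.5863687 0.2746703 0.01     ] [0.58830663 0.27126268 0.01      ]
wristcam [0.12529038 0.64382114 0.38407985] [ 0.28232111 -0.09454014 -0.95465017]
```

```bash
python3 -m handwheel '[[0.087,0,0,-0.1,0],[0.087,0,0,-0.1,0],[0.087,-0.499,-0.512,-0.108,-0.7],[0.087,-0.499,-0.512,-0.108,-0.7],[0.087,-0.499,-0.512,-0.108,-0.7],[0.087,-0.499,-0.512,-0.108,-0.7],[0.087,-0.499,-0.512,-0.108,-0.7],[0.087,-0.499,-0.512,-0.108,-0.7],[0.087,-0.499,-0.512,-0.108,-0.7],[0.087,-0.499,-0.512,-0.108,-0.7],[0.087,-0.499,-0.512,-0.108,-0.7],[0.087,-0.499,-0.512,-0.108,-0.7],[0.087,-0.499,-0.512,-0.108,-0.7],[0.087,-0.499,-0.512,-0.108,-0.7],[0.087,-0.499,-0.512,-0.108,-0.7],[0.087,-0.499,-0.512,-0.108,-0.7],[0.087,-0.499,-0.512,-0.108,-0.7],[0.087,-0.499,-0.512,-0.108,-0.7],[0.087,-0.499,-0.512,-0.108,-0.7]]'
cat > look.py <<'E'
import sys
from h import *
n,o=sys.argv[1],sys.argv[2]
ob=get_obs(); p=camera_params(n); im=read_camera(n); cv2.imwrite(f"pics/{o}.png",im)
np.savez(f"pics/{o}.npz",**p)
print(ob["time_s"],ob["tool_pos"].round(4),ob["tool_rot"].round(2),ob["qpos"].round(1),ob["force"].round(1),ob["grip_width"])
E
python3 look.py wrist w1
```

```text
time_s: 2.05
tool_pos: [0.5168, -0.0251, 0.3302]
tool_rot: [179.9, -0.0, -158.2]
force: [-0.5, 0.6, -0.3]
grip_width: 0.0868
2.05 [ 0.5168 -0.0251  0.3302] [ 1.7995e+02 -3.0000e-02 -1.5820e+02] [-32.5  -0.6  32.3  92.5   0.3  88.  111.6] [-0.5  0.6 -0.3] 0.08677929590762136
```

View pics/w1.png

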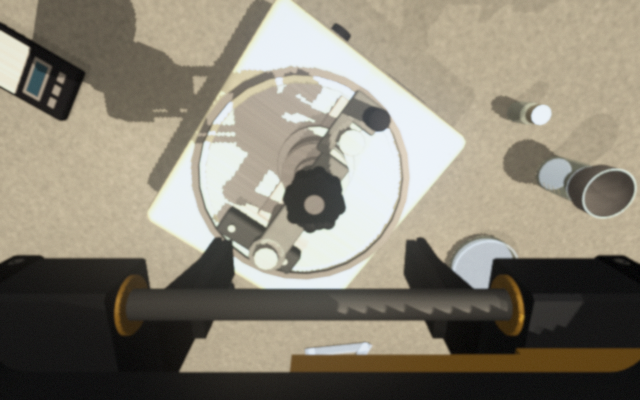

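The wrist view shows the knob disc centre at (315,204), the handle top (376,118), the hinge cap (265,257), the front post (350,141), the funnel (607,192) and the dish (485,263).

Run:
```python
from h import *
p={k:v for k,v in np.load("pics/w1.npz").items()}
print("knob",plane("wrist",315,204,.258,p),"handle",plane("wrist",376.5,118,.259,p),"hinge",plane("wrist",265,257,.225,p),"post",plane("wrist",350,141,.229,p))
print("vialcap",plane("wrist",540,114,.056,p))
im=cv2.imread("pics/w1.png").max(2)
m=(im<50).astype(np.uint8)[150:245,270:360]
n,l,s,c=cv2.connectedComponentsWithStats(m)
for i in range(1,n):
  if s[i,4]>100:print(s[i]+[270,150,0,0,0],c[i]+[270,150])
m=(im<50).astype(np.uint8)[95:140,355:400]
n,l,s,c=cv2.connectedComponentsWithStats(m)
for i in range(1,n):
  if s[i,4]>50:print(s[i]+[355,95,0,0,0],c[i]+[355,95])
# scene/side with handle by dark comp
print(tri(("scene",344.2,176),("side",309,170.5)))
for X in [(.517,-.027,.258),(.517,-.027,.232)]: print(proj("scene",X),proj("side",X))
print("expected silhouettes wrist", proj("wrist",(.517,-.027,.258),p))
```

```text
knob [ 0.51258721 -0.02787365  0.258     ] handle [ 0.44281483 -0.01259909  0.259     ] hinge [ 0.58199308 -0.04582189  0.225     ] post [ 0.46586563 -0.01858005  0.229     ]
vialcap [0.36777823 0.20551428 0.056     ]
(array([ 0.44507786, -0.01279977,  0.24583833]), [np.float64(0.0013031401068154726), np.float64(0.0013031401068154497)])
[328.20192946 181.80035832] [338.0405637  158.28448803]
[327.94103135 189.41977949] [337.49457044 166.86838615]
expected silhouettes wrist [313.84446992 209.95367177]
```

Run:
```python
from h import *
print("dot",tri(("scene",328,181.6),("side",338.2,160.1)), "top .258", plane("scene",328,181.6,.258),plane("side",338.2,160.1,.258))
p={k:v for k,v in np.load("pics/w1.npz").items()}
ob=get_obs(); a=np.radians(ob["tool_rot"][2]); ty=np.array([np.sin(a),-np.cos(a),0])
for s in(-.0434,0,.0434): print(proj("wrist",ob["tool_pos"]+s*ty,p))
crop("pics/w1.png","pics/w1c.png",200,90,420,270,3.6)
```

```text
dot (array([ 0.5143737 , -0.02997122,  0.25605862]), [np.float64(0.0006894901757811023), np.float64(0.0006894901757810158)]) top .258 [ 0.51640557 -0.02802928  0.258     ] [ 0.5130681  -0.03246578  0.258     ]
[232.31559972 258.35668118]
[317.42312571 258.19941499]
[402.50363495 258.04219872]
```

View pics/w1c.png

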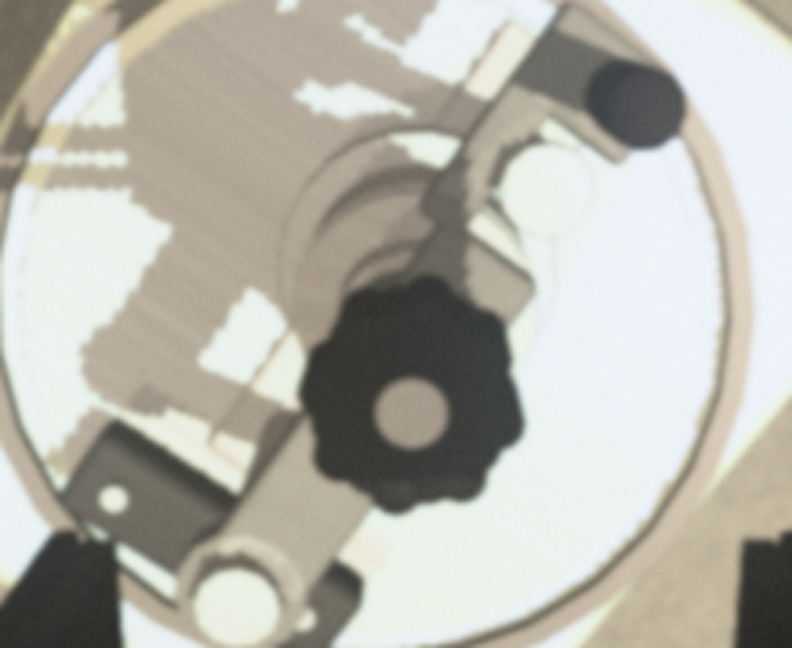

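```bash
python3 -m handwheel '[[0.087,0.0048,-0.0017,0.04,0],[0.087,0.0048,-0.0017,0.08,0],[0.087,0.0048,-0.0017,0.094,0],[0.087,0.0048,-0.0017,0.094,0],[0.0,0.0048,-0.0017,0.094,0],[0.0,0.0048,-0.0017,0.094,0],[0.0,0.0048,-0.0017,0.094,0],[0.0,0.0048,-0.0017,0.094,0],[0.0,0.0048,-0.0017,0.094,0],[0.0,0.0048,-0.0017,0.094,0]]' 40
python3 look.py wrist w2; python3 look.py side s2; python3 -c "
from h import *
crop('pics/s2.png','pics/s2c.png',225,95,425,245,4)"
```

```text
time_s: 3.1
tool_pos: [0.5134, -0.0293, 0.2368]
tool_rot: [-180.0, 0.0, -158.2]
force: [0.6, -1.3, 0.3]
grip_width: 0.0469
3.1 [ 0.5134 -0.0293  0.2368] [-1.7999e+02  2.0000e-02 -1.5822e+02] [-31.9   0.6  32.7 102.1  -0.4  77.4 112.7] [ 0.6 -1.3  0.3] 0.0469177223114733
3.15 [ 0.5138 -0.0301  0.2369] [-1.7990e+02  4.0000e-02 -1.5824e+02] [-31.9   0.6  32.8 102.   -0.3  77.3 112.7] [ 0.3  1.  -0.6] 0.043898490256404535
```

View pics/w2.png

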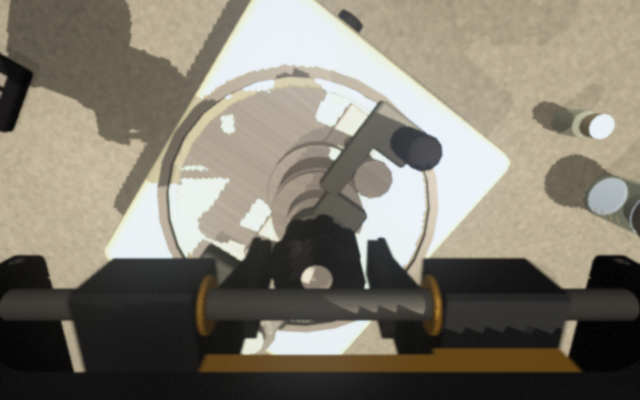

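View pics/s2c.png

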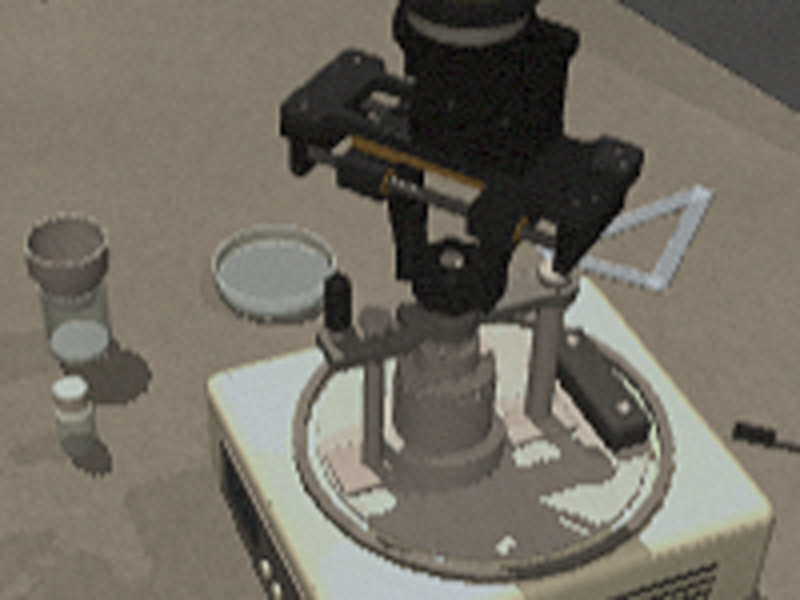

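The jaws hold the knob: the grip width is about 44 mm and the knob sits between the pads in the wrist view. Next I turn it clockwise, raising the tool with the screw.

```bash
python3 -m handwheel '[[0,0,0,0,0],[0,0,0,0,0],[0,0,0,-0.0001,0.13],[0,0,0,-0.0003,0.27],[0,0,0,-0.0004,0.41],[0,0,0,-0.0005,0.55],[0,0,0,-0.0007,0.69],[0,0,0,-0.0008,0.83],[0,0,0,-0.0009,0.97],[0,0,0,-0.001,1.11],[0,0,0,-0.0012,1.25],[0,0,0,-0.0013,1.39],[0,0,0,-0.0015,1.53],[0,0,0,-0.0016,1.67],[0,0,0,-0.0017,1.81],[0,0,0,-0.0019,1.95],[0,0,0,-0.002,2.09],[0,0,0,-0.0021,2.23],[0,0,0,-0.0022,2.3],[0,0,0,-0.0022,2.3]]' 40
python3 look.py wrist w3
```

```text
time_s: 5.2
tool_pos: [0.5145, -0.0295, 0.2391]
tool_rot: [179.8, -0.0, 70.0]
force: [4.8, -2.2, -0.4]
grip_width: 0.0441
5.2 [ 0.5145 -0.0295  0.2391] [ 1.7983e+02 -3.0000e-02  6.9990e+01] [-32.7   0.6  33.5 101.9  -0.3  77.5 -19.1] [ 4.8 -2.2 -0.4] 0.044113675813936125
```

View pics/w3.png

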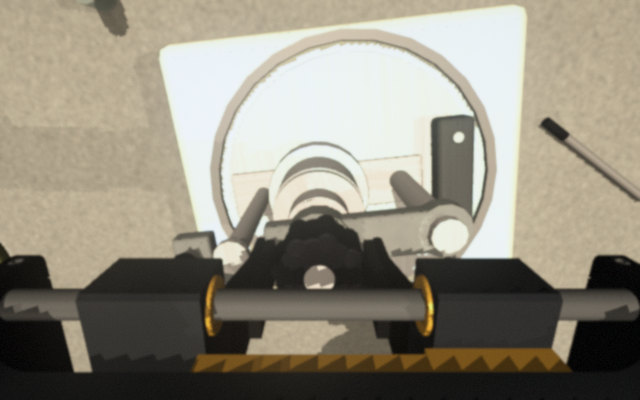

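```bash
python3 -m handwheel '[[0,0,0,-0.0001,0.13],[0,0,0,-0.0003,0.27],[0,0,0,-0.0004,0.41],[0,0,0,-0.0005,0.55],[0,0,0,-0.0007,0.69],[0,0,0,-0.0008,0.83],[0,0,0,-0.0009,0.97],[0,0,0,-0.001,1.11],[0,0,0,-0.0012,1.25],[0,0,0,-0.0013,1.39],[0,0,0,-0.0015,1.53],[0,0,0,-0.0016,1.67],[0,0,0,-0.0017,1.81],[0,0,0,-0.0019,1.95],[0,0,0,-0.002,2.09],[0,0,0,-0.0021,2.15],[0,0,0,-0.0021,2.15]]' 40
python3 look.py wrist w4;  python3 look.py side s4; python3 -c "
from h import *
crop('pics/s4.png','pics/s4c.png',275,125,375,200,8)"
```

```text
time_s: 6.95
tool_pos: [0.5144, -0.0304, 0.2411]
tool_rot: [-179.9, -0.2, -53.2]
force: [5.4, -3.5, -0.8]
grip_width: 0.0443
6.95 [ 0.5144 -0.0304  0.2411] [-1.7993e+02 -1.6000e-01 -5.3190e+01] [ -33.4    0.5   34.2  101.7   -0.2   77.8 -142.3] [ 5.4 -3.5 -0.8] 0.04433381331595466
7.0 [ 0.5144 -0.0304  0.2411] [-1.7993e+02 -1.6000e-01 -5.3140e+01] [ -33.4    0.5   34.2  101.7   -0.2   77.8 -142.2] [ 5.5 -3.8 -0.4] 0.043880894754763734
```

View pics/s4c.png

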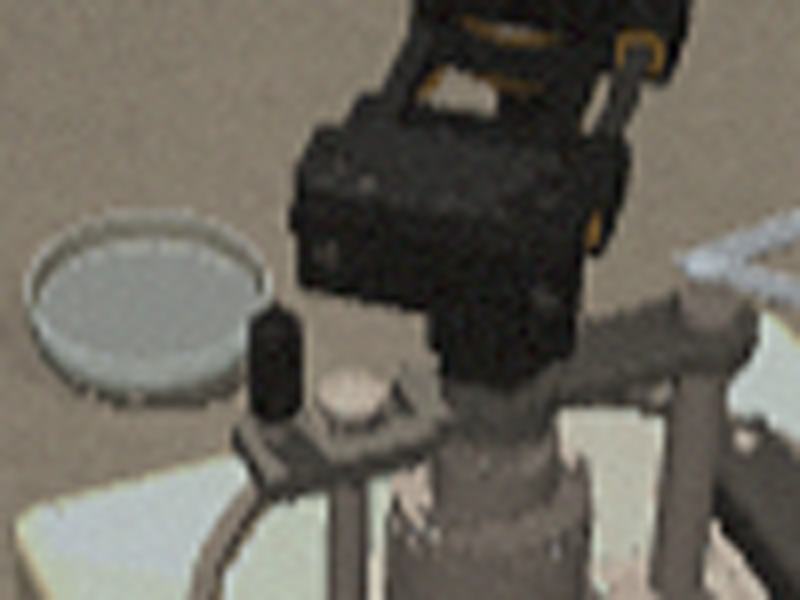

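View pics/w4.png

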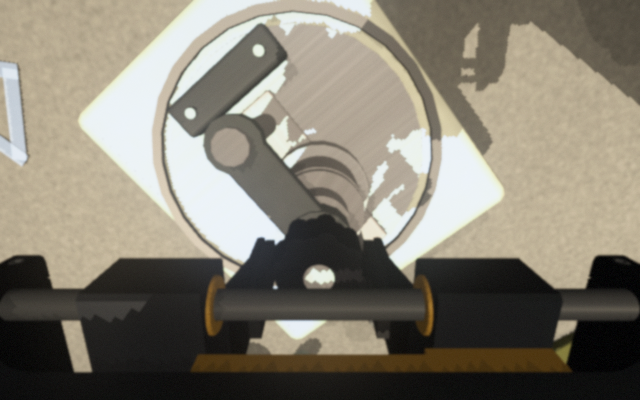

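The knob has been turned 4.4 rad without slipping in the grip; the width held at 44 mm and the tool ended off its start by about 1 mm. Next I release it and move over the handle.

```bash
python3 -m handwheel '[[0.07,0,0,0,0],[0.07,0,0,0,0],[0.07,0,0,0,0],[0.07,0,0,-0.03,0],[0.07,0,0,-0.06,0],[0.05,-0.0553,0.0466,-0.059,-0.712],[0.05,-0.0553,0.0466,-0.059,-0.712],[0.05,-0.0553,0.0466,-0.059,-0.712],[0.05,-0.0553,0.0466,-0.059,-0.712],[0.05,-0.0553,0.0466,-0.059,-0.712],[0.05,-0.0553,0.0466,-0.059,-0.712]]' 20
python3 look.py wrist w5
```

```text
time_s: 8.15
tool_pos: [0.4423, -0.0124, 0.2997]
tool_rot: [-180.0, 0.1, -12.3]
force: [0.3, 0.4, 0.3]
grip_width: 0.0502
8.15 [ 0.4423 -0.0124  0.2997] [-1.7997e+02  6.0000e-02 -1.2300e+01] [ -39.7  -12.1   32.6  104.4    6.4   85.9 -110.5] [0.3 0.4 0.3] 0.05023663077215073
```

View pics/w5.png

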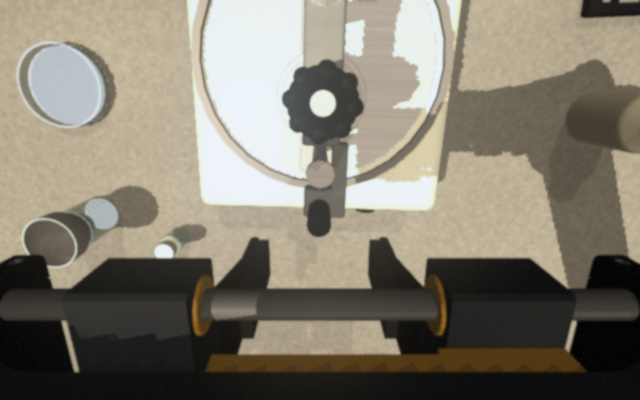

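The wrist view shows the handle top at about (319,224), the knob dot (323,103), the funnel rim (57,240) and the dish (63,85).

Run:
```python
from h import *
p={k:v for k,v in np.load("pics/w5.npz").items()}
print("knob",plane("wrist",323,103,.262,p),"handle",plane("wrist",318.8,224,.259,p), "post",plane("wrist",320,173,.229,p))
print("funnel rim",plane("wrist",57,240,.105,p),"dish",plane("wrist",63,85,.012,p))
crop("pics/w5.png","pics/w5c.png",255,60,395,270,3)
```

```text
knob [ 0.51324029 -0.02924815  0.262     ] handle [ 0.44295563 -0.0115985   0.259     ] post [ 0.46742235 -0.017732    0.229     ]
funnel rim [0.42614448 0.2879906  0.105     ] dish [0.59079673 0.27514796 0.012     ]
```

View pics/w5c.png

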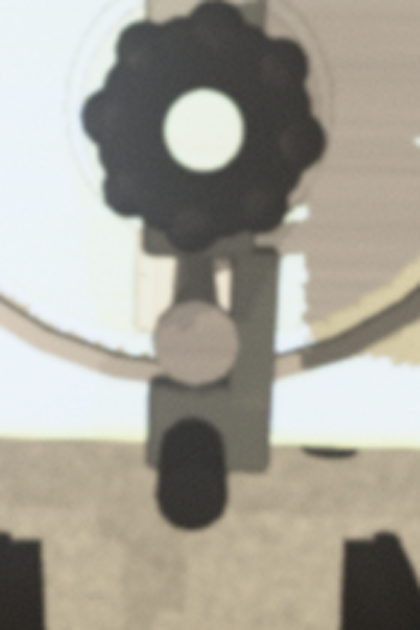

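```bash
python3 -m handwheel '[[0.05,0,0,0.04,0],[0.05,0,0,0.063,0],[0.05,0,0,0.063,0],[0.0,0,0,0.063,0],[0.0,0,0,0.063,0],[0.0,0,0,0.063,0],[0.0,0,0,0.063,0],[0.0,0,0,0.063,0]]' 8
python3 - <<'E'
from h import *
o=get_obs();print(o["time_s"],o["tool_pos"],o["tool_rot"],o["force"],o["grip_width"])
a=np.radians(o["tool_rot"][2]); X=np.array([np.cos(a),np.sin(a)]);Y=np.array([np.sin(a),-np.cos(a)])
H=np.array([.5814,-.0450]); h=o["tool_pos"][:2]; print(np.linalg.norm(h-H))
for t in np.linspace(0,1.82,15)[1:]:
    R=np.array([[np.cos(t),-np.sin(t)],[np.sin(t),np.cos(t)]]); d=R@(h-H)+H-h
    print("[0,%.4f,%.4f,0,%.2f],"%(d@X,d@Y,-t),end="")
E
```

```text
time_s: 9.0
tool_pos: [0.4432, -0.0128, 0.2374]
tool_rot: [-180.0, -0.0, -12.4]
force: [-0.2, -0.1, 0.2]
grip_width: 0.0181
9.0 [ 0.44316837 -0.01281266  0.23740356] [-1.79965785e+02 -4.98364814e-02 -1.23964229e+01] [-0.19206839 -0.07126067  0.24062787] 0.018105751691579474
0.1419295885870317
[0,0.0010,0.0184,0,-0.13],[0,0.0043,0.0365,0,-0.26],[0,0.0100,0.0541,0,-0.39],[0,0.0179,0.0707,0,-0.52],[0,0.0279,0.0862,0,-0.65],[0,0.0398,0.1003,0,-0.78],[0,0.0534,0.1127,0,-0.91],[0,0.0686,0.1233,0,-1.04],[0,0.0849,0.1317,0,-1.17],[0,0.1023,0.1380,0,-1.30],[0,0.1203,0.1420,0,-1.43],[0,0.1386,0.1437,0,-1.56],[0,0.1570,0.1429,0,-1.69],[0,0.1752,0.1397,0,-1.82],
```

```bash
python3 -m handwheel '[[0,0,0,0,0],[0,0,0,0,0],[0,0.0003,0.009,0,-0.065],[0,0.001,0.0184,0,-0.13],[0,0.0043,0.0365,0,-0.26],[0,0.0043,0.0365,0,-0.26]]' 8; python3 look.py side s6;  python3 -c "
from h import *
crop('pics/s6.png','pics/s6c.png',245,105,385,210,5.5)"
```

```text
time_s: 9.6
tool_pos: [0.4392, -0.0516, 0.2373]
tool_rot: [180.0, -0.0, 2.3]
force: [-1.3, -0.4, 3.7]
grip_width: 0.0148
9.6 [ 0.4392 -0.0516  0.2373] [ 1.7998e+02 -3.0000e-02  2.3400e+00] [-39.4 -11.7  37.8 110.7   7.3  78.7 -91.3] [-1.3 -0.4  3.7] 0.014826342021629168
```

View pics/s6c.png

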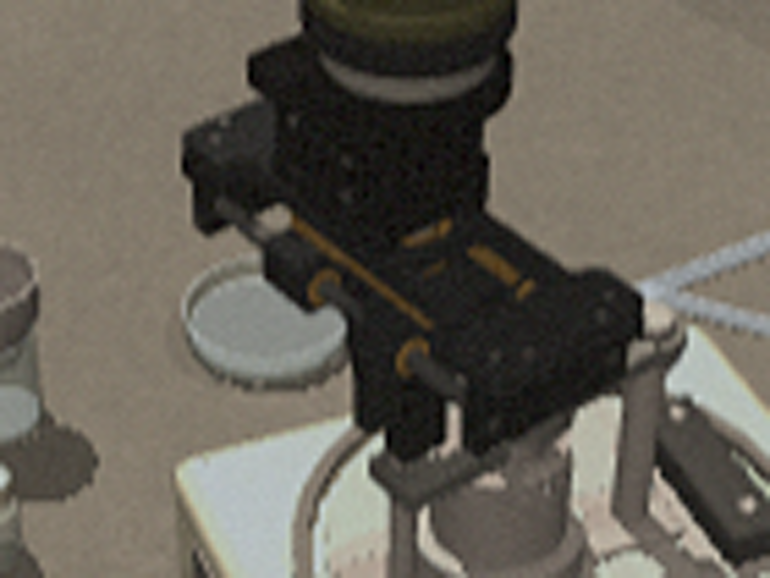

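The grip is on the handle (14.8 mm) and the strap swings freely with low forces, so I continue the arc.

Run:
```python
from h import *
o=get_obs()
a=np.radians(o["tool_rot"][2]); X=np.array([np.cos(a),np.sin(a)]);Y=np.array([np.sin(a),-np.cos(a)])
H=np.array([.5814,-.0450]); h=o["tool_pos"][:2]; print(np.linalg.norm(h-H))
for t in np.linspace(0,1.56,14)[1:]:
    R=np.array([[np.cos(t),-np.sin(t)],[np.sin(t),np.cos(t)]]); d=R@(h-H)+H-h
    print("[0,%.4f,%.4f,0,%.2f],"%(d@X,d@Y,-t),end="")
```

```text
0.14231632246130993
[0,0.0010,0.0170,0,-0.12],[0,0.0040,0.0338,0,-0.24],[0,0.0090,0.0502,0,-0.36],[0,0.0159,0.0658,0,-0.48],[0,0.0246,0.0804,0,-0.60],[0,0.0351,0.0939,0,-0.72],[0,0.0470,0.1061,0,-0.84],[0,0.0604,0.1168,0,-0.96],[0,0.0749,0.1257,0,-1.08],[0,0.0904,0.1329,0,-1.20],[0,0.1066,0.1382,0,-1.32],[0,0.1234,0.1414,0,-1.44],[0,0.1404,0.1427,0,-1.56],
```

```bash
python3 -m handwheel '[[0,0.0010,0.0170,0,-0.12],[0,0.0040,0.0338,0,-0.24],[0,0.0090,0.0502,0,-0.36],[0,0.0159,0.0658,0,-0.48],[0,0.0246,0.0804,0,-0.60],[0,0.0351,0.0939,0,-0.72],[0,0.0470,0.1061,0,-0.84],[0,0.0604,0.1168,0,-0.96],[0,0.0749,0.1257,0,-1.08],[0,0.0904,0.1329,0,-1.20],[0,0.1066,0.1382,0,-1.32],[0,0.1234,0.1414,0,-1.44],[0,0.1404,0.1427,0,-1.56],[0,0.1404,0.1427,0,-1.56],[0,0.1404,0.1427,0,-1.56],[0,0.1404,0.1427,0,-1.56]]' 8; python3 look.py side s7;  python3 -c "
from h import *
crop('pics/s7.png','pics/s7c.png',245,105,445,255,4)"
```

```text
time_s: 11.25
tool_pos: [0.5865, -0.1889, 0.237]
tool_rot: [179.9, 0.3, 91.6]
force: [1.7, -6.6, 1.3]
grip_width: 0.0148
11.25 [ 0.5865 -0.1889  0.237 ] [179.91   0.32  91.57] [-26.6  18.6  52.6  88.8 -14.7  79.7  28.6] [ 1.7 -6.6  1.3] 0.014831839212960525
```

View pics/s7c.png

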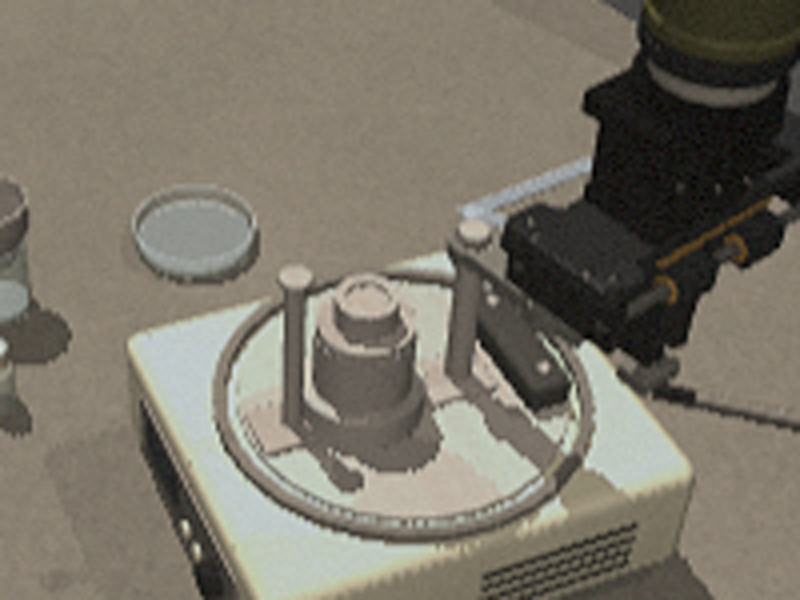

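The strap now points away at about 1.8 rad. The lid boss top is visible on the jar at about crop (365,300). I release the handle, rise and look at the lid.

```bash
python3 -m handwheel '[[0.05,0,0,0,0],[0.05,0,0,0,0],[0.05,0,0,0,0],[0.05,0,0,-0.04,0],[0.06,0,0,-0.08,0],[0.087,0.1613,-0.0681,-0.083,-1.326],[0.087,0.1613,-0.0681,-0.083,-1.326],[0.087,0.1613,-0.0681,-0.083,-1.326],[0.087,0.1613,-0.0681,-0.083,-1.326],[0.087,0.1613,-0.0681,-0.083,-1.326],[0.087,0.1613,-0.0681,-0.083,-1.326],[0.087,0.1613,-0.0681,-0.083,-1.326],[0.087,0.1613,-0.0681,-0.083,-1.326],[0.087,0.1613,-0.0681,-0.083,-1.326],[0.087,0.1613,-0.0681,-0.083,-1.326],[0.087,0.1613,-0.0681,-0.083,-1.326],[0.087,0.1613,-0.0681,-0.083,-1.326]]' 20; python3 look.py wrist w8; python3 look.py side s8;  python3 look.py scene c8
```

```text
time_s: 13.0
tool_pos: [0.5123, -0.0267, 0.3198]
tool_rot: [180.0, -0.0, 167.7]
force: [0.4, -0.2, 0.8]
grip_width: 0.087
13.0 [ 0.5123 -0.0267  0.3198] [ 1.7999e+02 -1.0000e-02  1.6775e+02] [-46.   -2.   45.4  94.6   1.4  86.8  77. ] [ 0.4 -0.2  0.8] 0.08695134516644769
13.05 [ 0.5123 -0.0267  0.3198] [179.99  -0.   167.77] [-46.   -2.   45.4  94.6   1.4  86.8  77. ] [-0.3 -0.6 -0.6] 0.08705662524399937
13.1 [ 0.5123 -0.0268  0.3198] [179.99  -0.   167.79] [-46.   -2.   45.4  94.6   1.4  86.8  77. ] [ 0.5 -0.8 -0.2] 0.0869221640130471
```

View pics/w8.png

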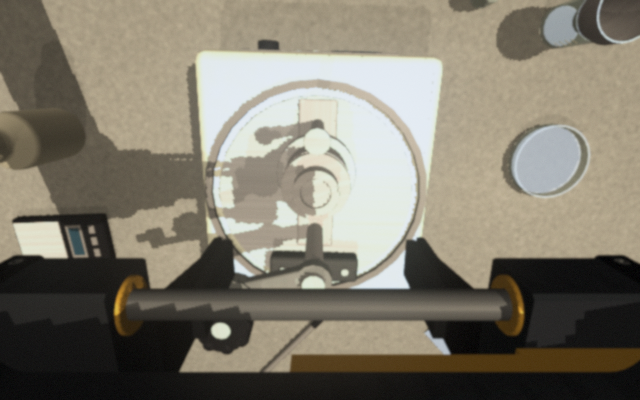

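View pics/s8.png

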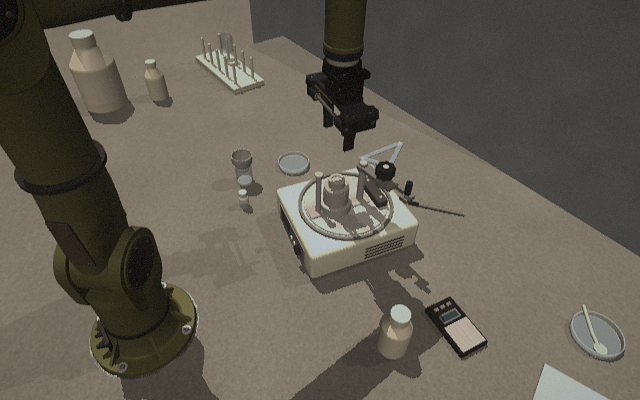

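Run:
```python
from h import *
crop("pics/w8.png","pics/w8c.png",260,110,380,220,6)
crop("pics/w8.png","pics/w8d.png",480,0,640,210,3.7)
```

```text
(no output)
```

View pics/w8c.png

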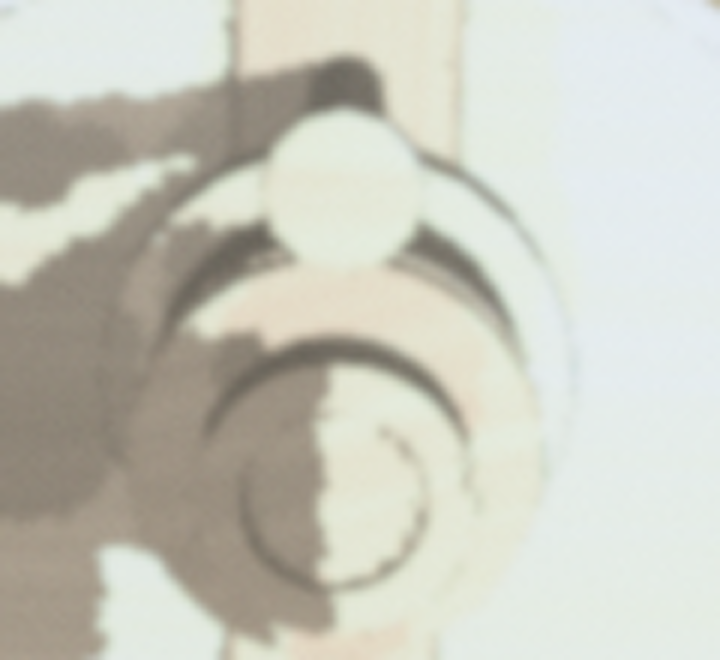

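View pics/w8d.png

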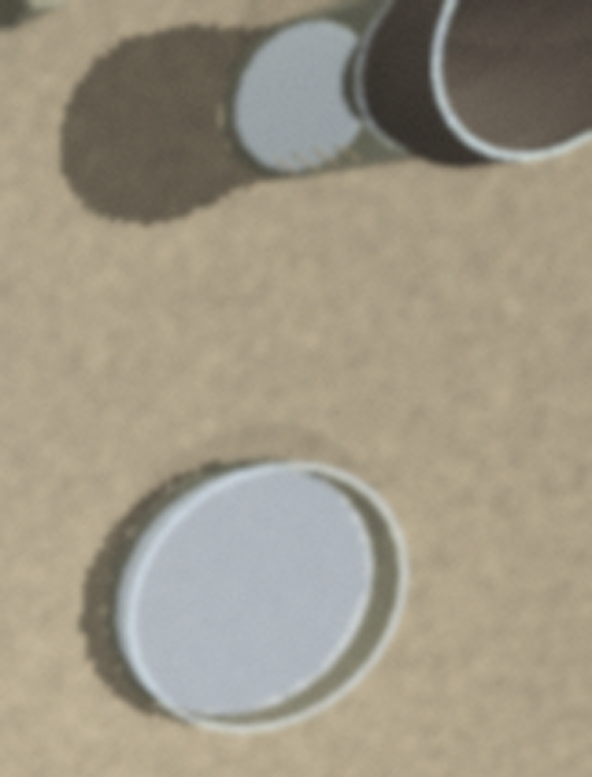

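Run:
```python
from h import *
p={k:v for k,v in np.load("pics/w8.npz").items()}
print("lid",plane("wrist",315.7,192.3,.198,p),"post",plane("wrist",317.4,141.3,.229,p),"dish",plane("wrist",551,161.4,.018,p),"beaker",plane("wrist",561,26,.004,p))
crop("pics/s8.png","pics/s8c.png",300,150,420,240,6)
crop("pics/c8.png","pics/c8c.png",290,170,450,320,5)
```

```text
lid [ 0.51235331 -0.0282371   0.198     ] post [ 0.46649828 -0.01668044  0.229     ] dish [0.58851093 0.27586563 0.018     ] beaker [0.42301268 0.29989507 0.004     ]
```

View pics/s8c.png

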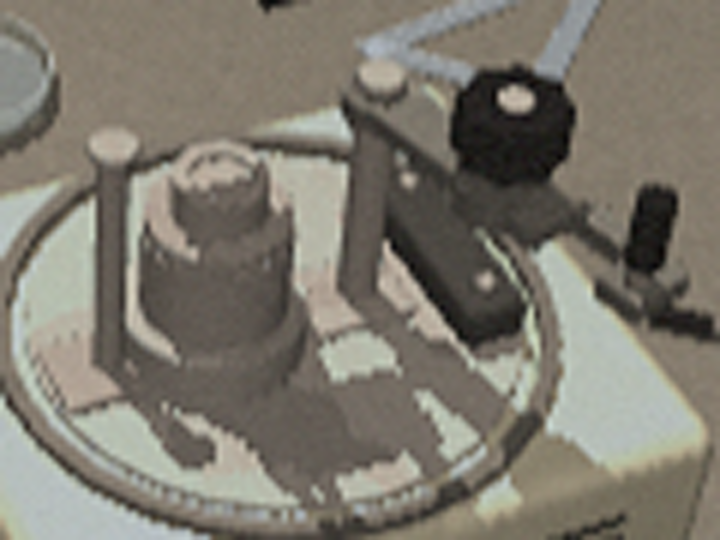

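View pics/c8c.png

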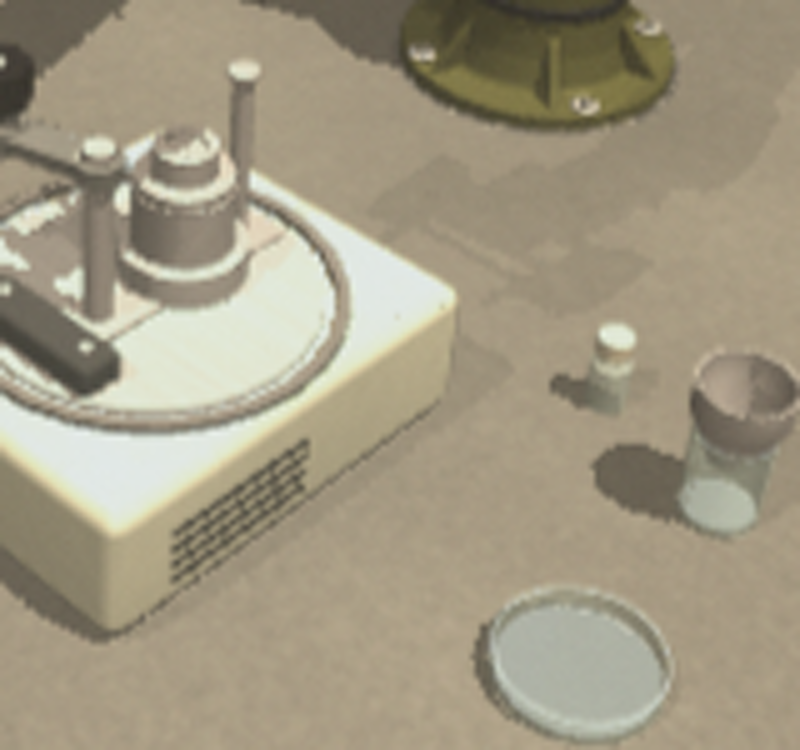

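```bash
python3 - <<'E'
from h import *
print(tri(("scene",327.6,199.6),("side",336.3,177.7)))
E
python3 -m handwheel '[[0.087,-0.0012,-0.0021,0.045,0],[0.087,-0.0012,-0.0021,0.09,0],[0.087,-0.0012,-0.0021,0.12,0],[0.087,-0.0012,-0.0021,0.137,0],[0.087,-0.0012,-0.0021,0.137,0],[0.0,-0.0012,-0.0021,0.137,0],[0.0,-0.0012,-0.0021,0.137,0],[0.0,-0.0012,-0.0021,0.137,0],[0.0,-0.0012,-0.0021,0.137,0],[0.0,-0.0012,-0.0021,0.137,0],[0.0,-0.0012,-0.0021,0.137,0],[0.0,-0.0012,-0.0021,0.137,0],[0.0,-0.0012,-0.0021,0.137,0]]' 40
python3 look.py wrist w9
```

```text
(array([ 0.51709761, -0.02609608,  0.19676091]), [np.float64(0.0007354773658822222), np.float64(0.0007354773658821914)])
time_s: 14.45
tool_pos: [0.5131, -0.0293, 0.1829]
tool_rot: [-180.0, 0.0, 167.9]
force: [-0.2, -0.7, 1.1]
grip_width: 0.0389
14.45 [ 0.5131 -0.0293  0.1829] [-180.      0.    167.87] [-44.6   3.   46.8 106.8  -2.3  71.2  80.8] [-0.2 -0.7  1.1] 0.03892855440017883
```

View pics/w9.png

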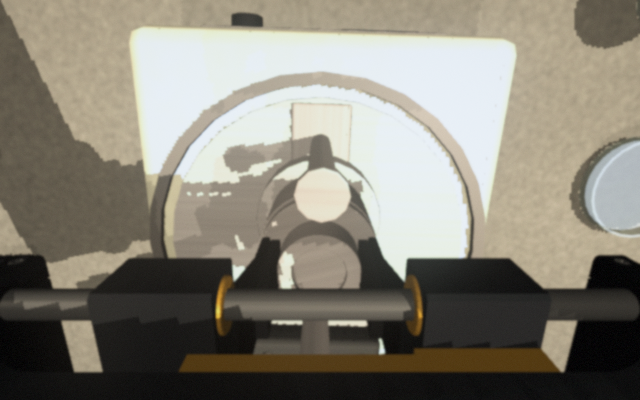

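Run:
```python
from h import *
crop("pics/w9.png","pics/w9c.png",250,150,400,300,4)
p={k:v for k,v in np.load("pics/w9.npz").items()}
print(proj("wrist",(.513,-.0293,.198),p))
```

```text
[316.70750477 273.7062206 ]
```

View pics/w9c.png

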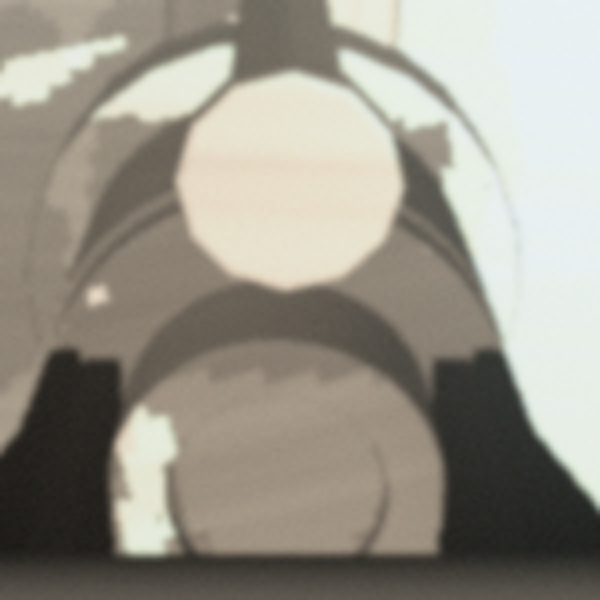

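The dimple is centred between the pads at (320,276), against a predicted (317,274), so the lid is gripped centrally. I lift it and carry it over the dish.

```bash
python3 -m handwheel '[[0,0,0,-0.01,0],[0,0,0,-0.03,0],[0,0,0,-0.06,0],[0,0,0,-0.09,0],[0,0,0.02,-0.1,0],[0,0,0.05,-0.1,0],[0,-0.003,0.09,-0.1,0],[0,-0.004,0.13,-0.1,0],[0,-0.005,0.17,-0.1,0],[0,-0.007,0.21,-0.1,0],[0,-0.008,0.25,-0.09,0],[0,-0.0098,0.285,-0.08,0],[0,-0.0098,0.305,-0.05,0],[0,-0.0098,0.3133,-0.02,0],[0,-0.0098,0.3133,0,0],[0,-0.0098,0.3133,0,0]]' 40
python3 look.py wrist w10; python3 look.py scene c10; python3 look.py side s10
python3 - <<'E'
from h import *
crop("pics/c10.png","pics/c10c.png",330,160,490,320,5)
crop("pics/s10.png","pics/s10c.png",225,75,385,225,5)
E
```

```text
time_s: 16.1
tool_pos: [0.5857, 0.2749, 0.1787]
tool_rot: [-179.7, -0.3, 167.9]
force: [-1.2, -0.3, -3.2]
grip_width: 0.0389
16.1 [0.5857 0.2749 0.1787] [-179.68   -0.34  167.93] [-54.9  22.1  35.6  87.7 -13.   74.9  60.1] [-1.2 -0.3 -3.2] 0.03886950219066014
16.15 [0.5872 0.2748 0.1812] [-1.7982e+02 -1.6000e-01  1.6789e+02] [-54.9  22.   35.6  87.5 -13.   74.9  60.1] [ 0.2 -0.3 -2.6] 0.03948914232126922
16.2 [0.5885 0.2749 0.1832] [-1.7996e+02 -1.0000e-02  1.6786e+02] [-54.9  21.9  35.7  87.4 -13.   74.9  60.1] [-0.4  0.1 -2.6] 0.03892266340736285
```

View pics/w10.png

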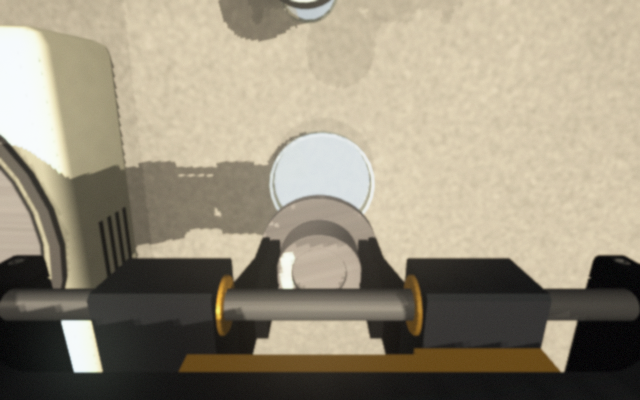

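View pics/c10c.png

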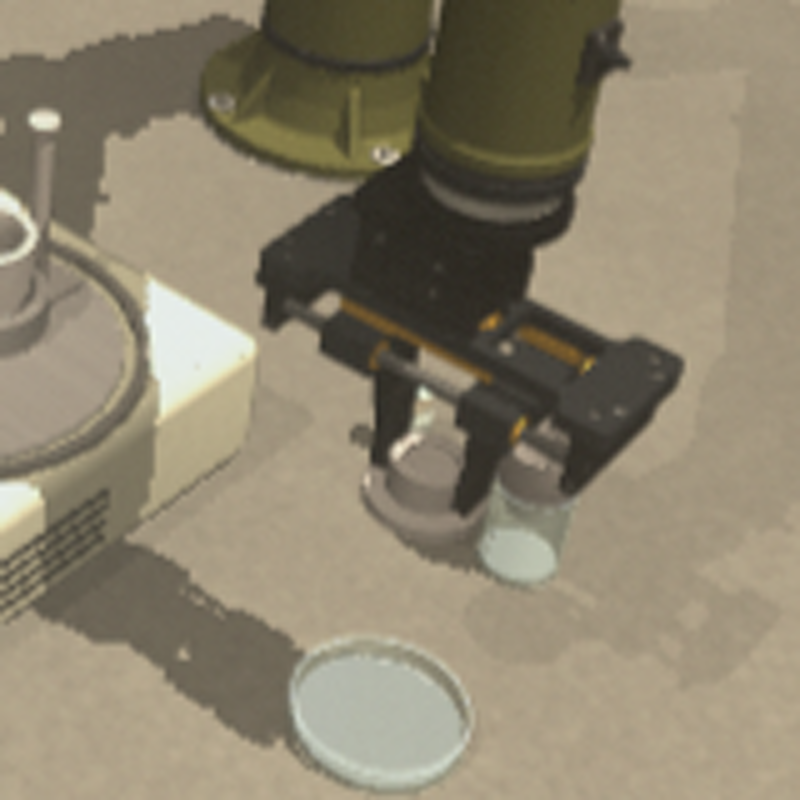

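View pics/s10c.png

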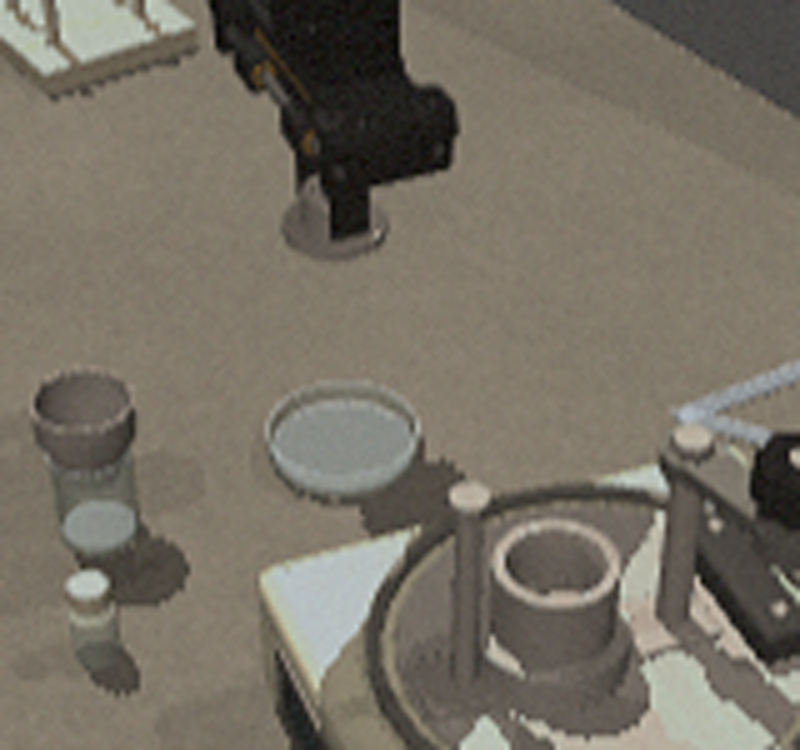

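The lid is held level and the jar mouth is open. The dish appears at about (321,181) in the wrist view; I'll check its centre and the jar mouth in all views.

Run:
```python
from h import *
p={k:v for k,v in np.load("pics/w10.npz").items()}
for z in(.004,.018):print("dish w",plane("wrist",321,183,z,p))
# dish rim ellipse: scene crop x 290-472,y 632-790 ; base/floor
print("scene dish", plane("scene",330+381/5,160+703/5,.018),"side",plane("side",225+343/5,75+433/5,.018))
# jar mouth rim
print("side jar",plane("side",225+556/5,75+562/5,.170))
crop("pics/w10.png","pics/w10c.png",240,110,400,290,4)
im=cv2.imread("pics/c10.png");crop("pics/c10.png","pics/c10d.png",300,180,360,240,10)
```

```text
dish w [0.59147756 0.27595204 0.004     ]
dish w [0.58791109 0.27669618 0.018     ]
scene dish [0.59186043 0.27625631 0.018     ] side [0.58864632 0.27084364 0.018     ]
side jar [ 0.51393317 -0.03055123  0.17      ]
```

View pics/w10c.png

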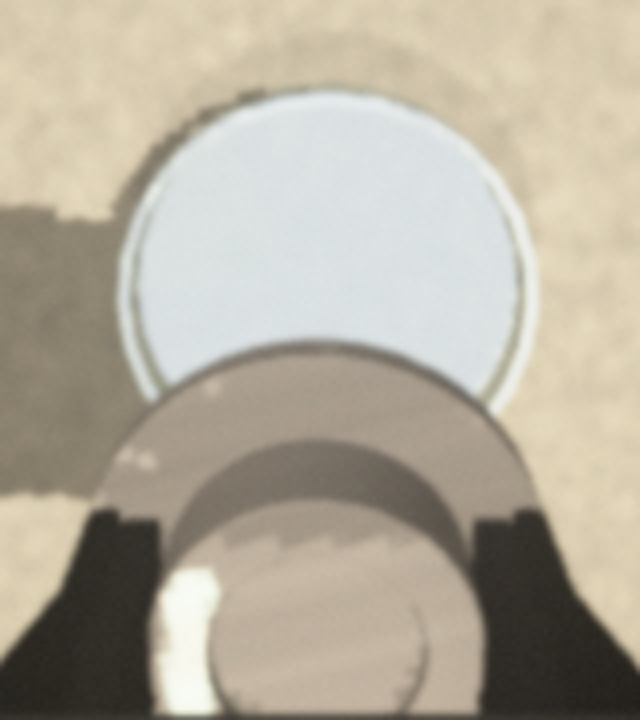

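View pics/c10d.png

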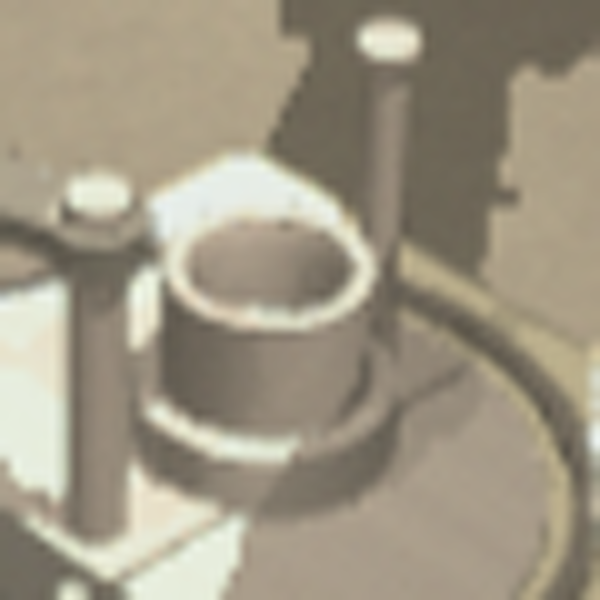

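```bash
python3 -m handwheel '[[0,-0.0005,0.0005,0.03,0],[0,-0.0005,0.0005,0.07,0],[0,-0.0005,0.0005,0.11,0],[0,-0.0005,0.0005,0.14,0],[0,-0.0005,0.0005,0.152,0],[0,-0.0005,0.0005,0.155,0],[0,-0.0005,0.0005,0.155,0],[0,-0.0005,0.0005,0.155,0]]' 40; python3 -m handwheel '[[0,0,0,0.001,0],[0,0,0,0.002,0],[0,0,0,0.003,0],[0,0,0,0.003,0]]'; python3 look.py side s11
```

```text
time_s: 17.05
tool_pos: [0.5909, 0.2762, 0.0304]
tool_rot: [179.8, 0.2, 167.9]
force: [0.4, -0.4, -3.1]
grip_width: 0.0391
time_s: 17.45
tool_pos: [0.5892, 0.2756, 0.025]
tool_rot: [180.0, 0.0, 167.9]
force: [0.9, 0.4, -2.7]
grip_width: 0.0389
17.45 [0.5892 0.2756 0.025 ] [1.7998e+02 1.0000e-02 1.6787e+02] [-52.4  30.4  32.5  95.7 -18.5  59.3  63.9] [ 0.9  0.4 -2.7] 0.03890820331312434
```

```bash
python3 -m handwheel '[[0,0,0,0.0005,0],[0,0,0,0.001,0],[0,0,0,0.0015,0],[0,0,0,0.0015,0],[0,0,0,0.0015,0]]'; python3 look.py side s12; python3 -c "
from h import *
crop('pics/s12.png','pics/s12c.png',225,75,385,225,5)"
```

```text
time_s: 18.0
tool_pos: [0.5892, 0.2755, 0.025]
tool_rot: [180.0, -0.0, 167.9]
force: [-4.9, -1.0, 7.5]
grip_width: 0.0389
18.0 [0.5892 0.2755 0.025 ] [ 1.7996e+02 -2.0000e-02  1.6786e+02] [-52.4  30.5  32.5  95.7 -18.5  59.3  63.9] [-4.9 -1.   7.5] 0.038943849229981405
```

View pics/s12c.png

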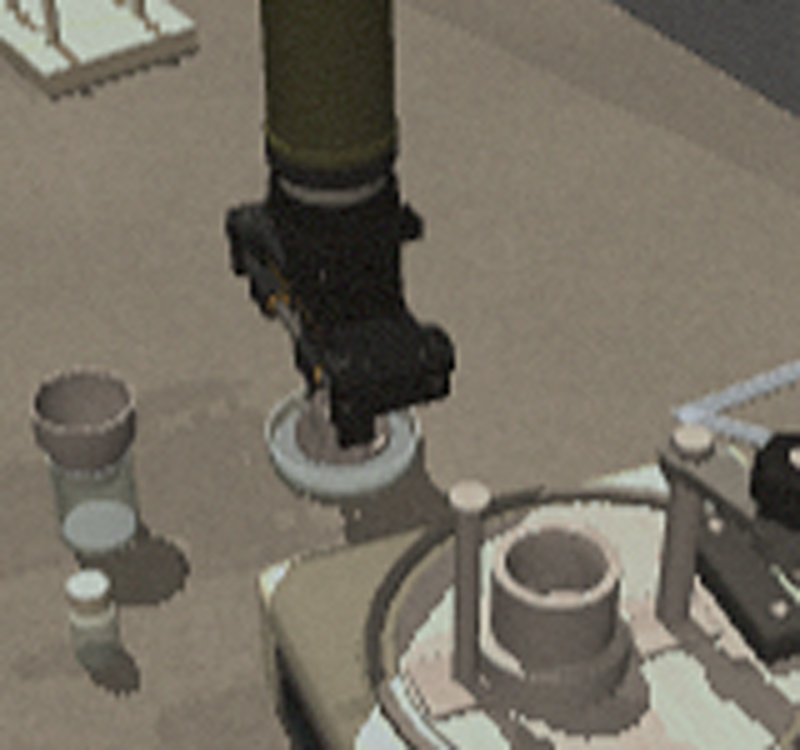

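The lid is seated: the upward contact force is 7.5 N and the TCP is at 0.025 m as predicted. I release it and go over the funnel.

```bash
python3 -m handwheel '[[0.06,0,0,-0.001,0],[0.06,0,0,-0.001,0],[0.06,0,0,-0.001,0],[0.06,0,0,-0.03,0],[0.06,0,0,-0.08,0],[0.087,0,0,-0.13,0],[0.087,0,0,-0.18,0],[0.087,0.04,-0.003,-0.20,0],[0.087,0.09,-0.007,-0.20,0],[0.087,0.14,-0.011,-0.20,0],[0.087,0.1656,-0.0131,-0.20,0],[0.087,0.1656,-0.0131,-0.20,0],[0.087,0.1656,-0.0131,-0.20,0],[0.087,0.1656,-0.0131,-0.20,0]]' ; python3 look.py wrist w13; python3 look.py side s13; python3 look.py scene c13;  python3 -c "
from h import *
crop('pics/s13.png','pics/s13c.png',225,75,385,225,5)
crop('pics/c13.png','pics/c13c.png',370,210,470,325,6)"
```

```text
time_s: 19.45
tool_pos: [0.4258, 0.2969, 0.2235]
tool_rot: [180.0, 0.1, 167.8]
force: [0.9, 0.4, 0.6]
grip_width: 0.0871
19.45 [0.4258 0.2969 0.2235] [1.7999e+02 7.0000e-02 1.6776e+02] [-70.    1.8  33.1 102.6  -1.   75.8  41.1] [0.9 0.4 0.6] 0.08709224463940138
19.5 [0.426  0.2967 0.2234] [-1.7999e+02  6.0000e-02  1.6773e+02] [-70.    1.8  33.1 102.6  -1.   75.9  41.1] [0.2 0.  0.4] 0.08696949683479895
19.55 [0.4258 0.2967 0.2233] [-1.7997e+02  5.0000e-02  1.6773e+02] [-70.    1.8  33.1 102.6  -1.   75.9  41.1] [-0.2 -0.4  0.1] 0.08680003209982232
```

View pics/w13.png

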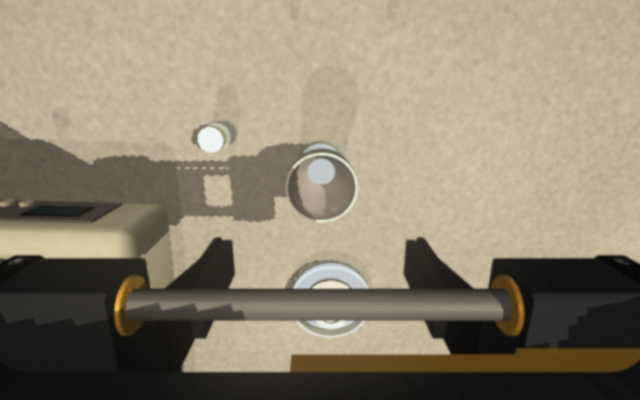

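View pics/s13c.png

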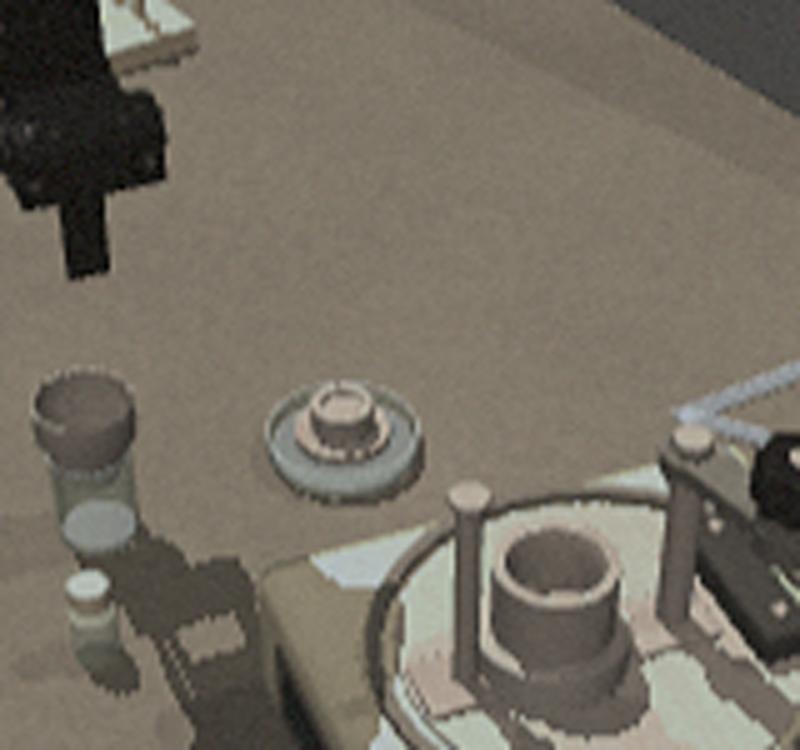

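View pics/c13c.png

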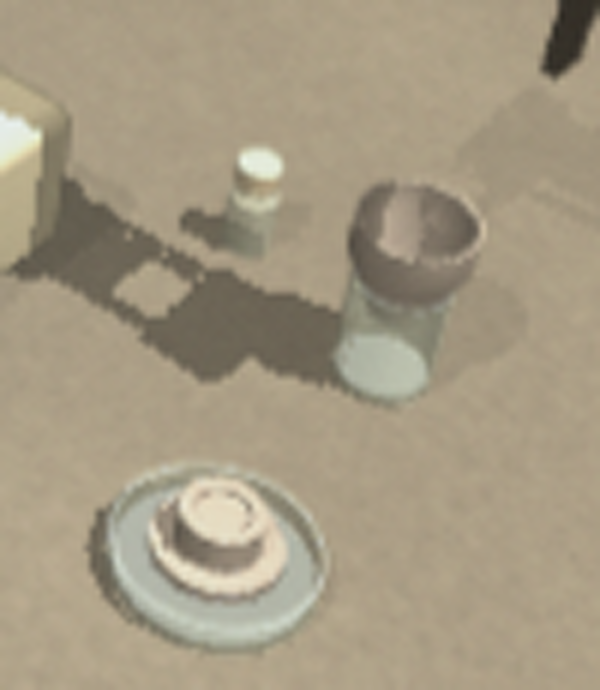

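The lid stands upright and central in the dish. The funnel rim in the wrist view is a circle centred at about (322,187).

Run:
```python
from h import *
p={k:v for k,v in np.load("pics/w13.npz").items()}
for z in (.095,.105,.115): 
    X=plane("wrist",322,187,z,p); print(z,X, 352*.03/(p["R"]@X+p["t"])[2])
crop("pics/w13.png","pics/w13c.png",270,130,370,230,6)
crop("pics/s13.png","pics/s13d.png",225,140,265,190,12)
crop("pics/c13.png","pics/c13d.png",420,235,460,285,12)
```

```text
0.095 [0.42453598 0.30103175 0.095     ] 34.98495169434235
0.105 [0.42177809 0.30152624 0.105     ] 36.23086333869717
0.115 [0.41902021 0.30202073 0.115     ] 37.568792765611235
```

View pics/w13c.png

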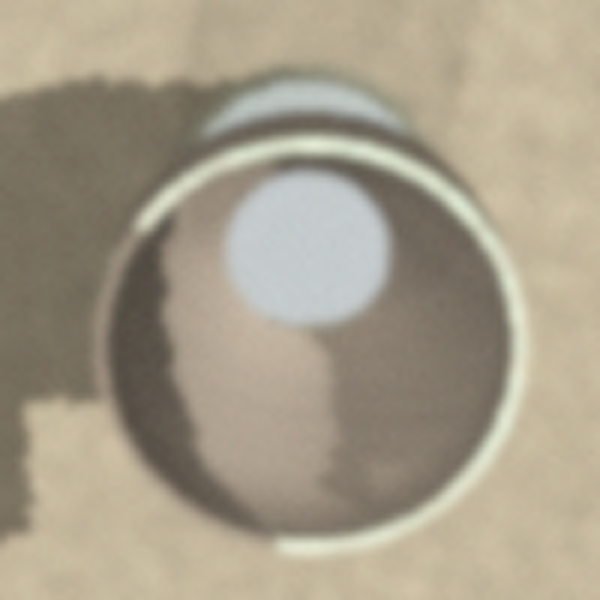

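View pics/s13d.png

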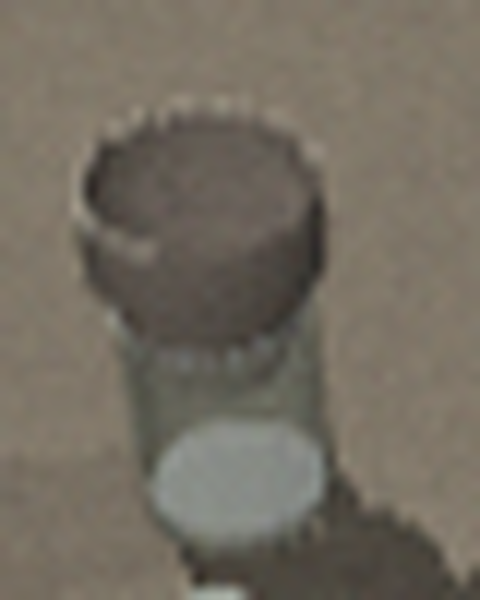

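View pics/c13d.png

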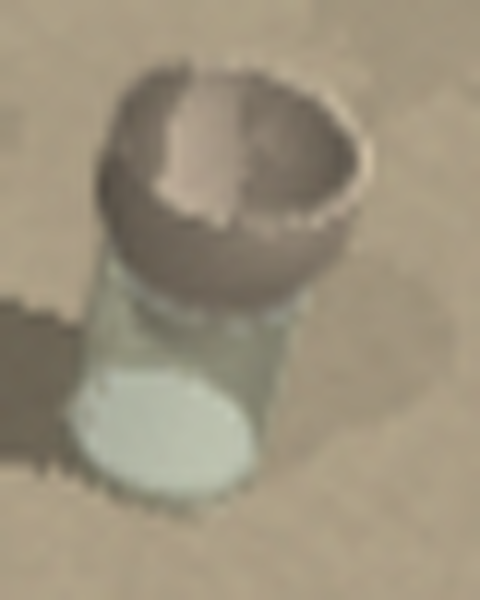

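Run:
```python
from h import *
print(tri(("scene",439.6,247.1),("side",241.75,155)))
# three-view least squares
p={k:v for k,v in np.load("pics/w13.npz").items()}
A=np.zeros((3,3));B=np.zeros(3)
for c,d in [ray("scene",439.6,247.1),ray("side",241.75,155),ray("wrist",322.1,187,p)]:
    M=np.eye(3)-np.outer(d,d);A+=M;B+=M@c
print(np.linalg.solve(A,B))
```

```text
(array([0.4259129 , 0.29967725, 0.10095024]), [np.float64(7.353524520600418e-05), np.float64(7.353524520578171e-05)])
[0.4247586  0.30031936 0.10011922]
```

```bash
python3 -m handwheel '[[0.087,0.0021,0.0032,0.04,0],[0.087,0.0021,0.0032,0.08,0],[0.087,0.0021,0.0032,0.12,0],[0.087,0.0021,0.0032,0.14,0],[0.087,0.0021,0.0032,0.146,0],[0.087,0.0021,0.0032,0.146,0],[0.05,0.0021,0.0032,0.146,0],[0.05,0.0021,0.0032,0.146,0],[0.05,0.0021,0.0032,0.146,0],[0.05,0.0021,0.0032,0.146,0],[0.05,0.0021,0.0032,0.146,0],[0.05,0.0021,0.0032,0.146,0]]' 25 ; python3 look.py wrist w14
```

```text
time_s: 20.8
tool_pos: [0.4233, 0.3009, 0.0778]
tool_rot: [180.0, 0.0, 167.9]
force: [0.2, -1.3, 2.6]
grip_width: 0.0587
20.8 [0.4233 0.3009 0.0778] [1.7998e+02 2.0000e-02 1.6786e+02] [-68.4  10.5  32.9 112.3  -6.6  59.   45.4] [ 0.2 -1.3  2.6] 0.05867054933816898
```

View pics/w14.png

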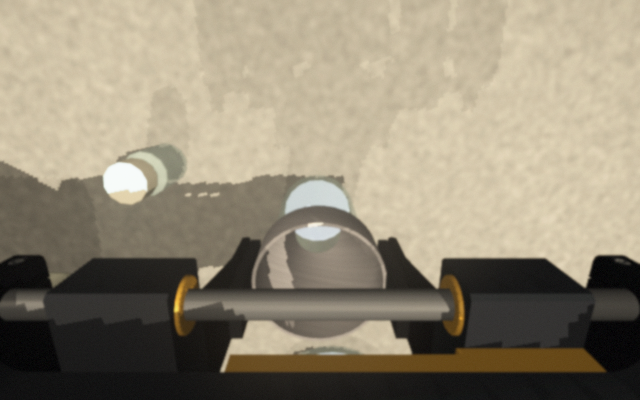

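```bash
python3 - <<'E'
from h import *
p={k:v for k,v in np.load("pics/w14.npz").items()}
o=get_obs();print(proj("wrist",[*o["tool_pos"][:2],.1005],p))
for z in(.098,.1005,.103):print(z,plane("wrist",319,279,z,p),352*.03/(p["R"]@np.array([.423,.301,z])+p["t"])[2])
crop("pics/w14.png","pics/w14c.png",230,170,410,350,4)
E
python3 -m handwheel '[[0.05,0,0,-0.003,0],[0.05,0,0,-0.01,0],[0.05,0,0,-0.025,0],[0.05,0,0,-0.05,0],[0.05,0,0,-0.08,0],[0.05,0,0,-0.12,0],[0.05,0,0,-0.16,0],[0.05,0,0,-0.20,0],[0.05,0,0,-0.22,0],[0.05,0,0,-0.22,0],[0.05,0,0,-0.22,0],[0.05,0,0,-0.22,0]]' 25; python3 look.py wrist w15;python3 look.py scene c15; python3 look.py side s15;python3 -c "
from h import *
crop('pics/s15.png','pics/s15c.png',200,65,360,215,4)
crop('pics/c15.png','pics/c15c.png',370,130,530,280,4)"
```

```text
[316.66431635 282.4669134 ]
0.098 [0.42325508 0.30202153 0.098     ] 65.80767919159254
0.1005 [0.42182437 0.30232507 0.1005    ] 66.80112930165215
0.103 [0.42039366 0.3026286  0.103     ] 67.82503393181216
time_s: 22.05
tool_pos: [0.4222, 0.3005, 0.2956]
tool_rot: [-179.9, -0.1, 167.9]
force: [0.0, -0.3, -1.2]
grip_width: 0.0584
22.05 [0.4222 0.3005 0.2956] [-1.7986e+02 -9.0000e-02  1.6787e+02] [-71.   -0.   32.9  95.9   0.   84.2  39.8] [ 0.  -0.3 -1.2] 0.05843138660013628
22.1 [0.4223 0.3005 0.2956] [-1.7985e+02 -9.0000e-02  1.6787e+02] [-71.    0.   32.9  95.9   0.   84.2  39.8] [-0.3  0.2 -1. ] 0.05859519896336058
22.15 [0.4224 0.3005 0.2957] [-1.7986e+02 -8.0000e-02  1.6786e+02] [-71.    0.   32.9  95.9   0.   84.2  39.8] [ 0.2  0.  -1.4] 0.05874499785631081
```

View pics/w14c.png

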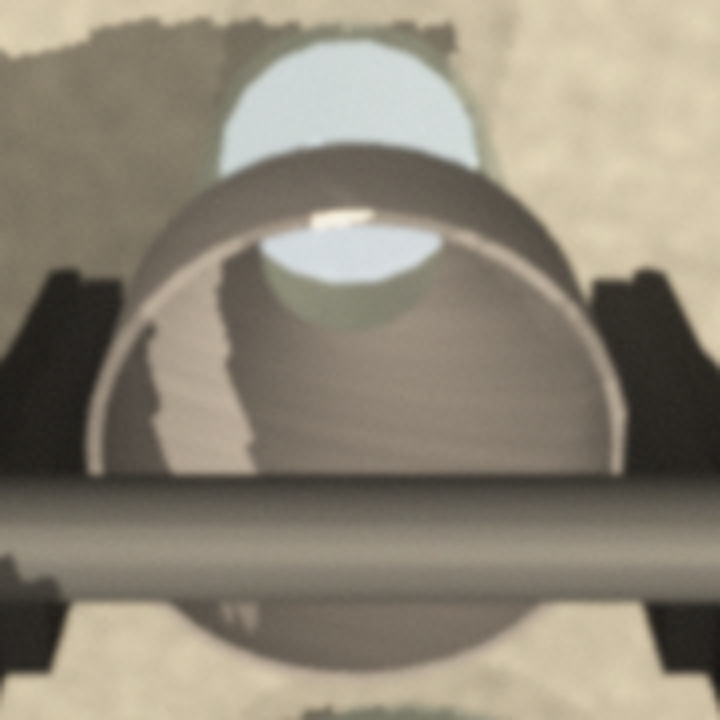

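View pics/w15.png

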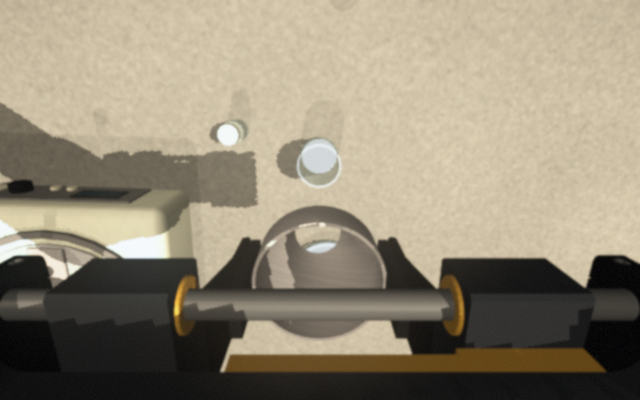

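View pics/s15c.png

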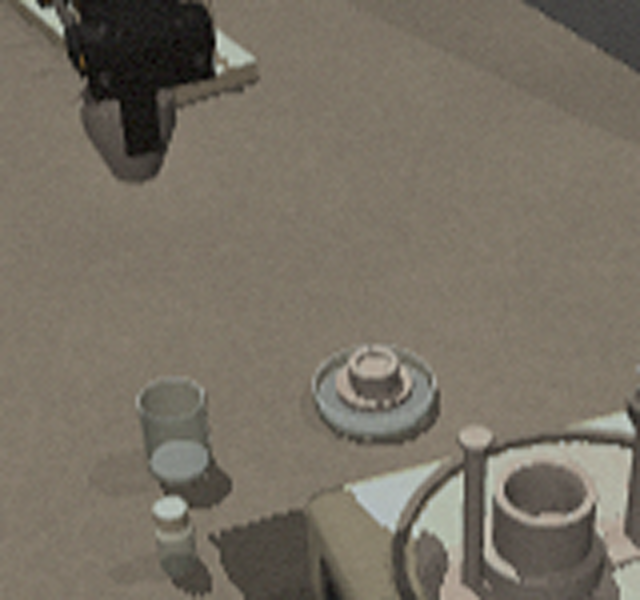

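View pics/c15c.png

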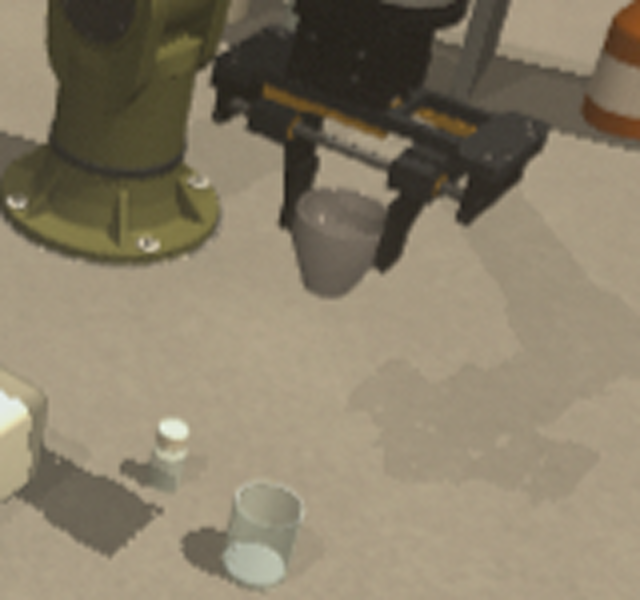

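The funnel hangs level in the jaws, and the empty beaker stands upright at about (319,160). I go part of the way and look at the jar mouth.

```bash
python3 -m handwheel '[[0.05,-0.01,-0.03,0,0],[0.05,-0.024,-0.07,0,0],[0.05,-0.037,-0.11,0,0],[0.05,-0.051,-0.15,0,0],[0.05,-0.065,-0.19,0,0],[0.05,-0.078,-0.23,0,0],[0.05,-0.088,-0.26,0,0],[0.05,-0.0909,-0.2674,0,0],[0.05,-0.0909,-0.2674,0,0],[0.05,-0.0909,-0.2674,0,0],[0.05,-0.0909,-0.2674,0,0]]' 25; python3 look.py wrist w16; python3 -c "
from h import *
crop('pics/w16.png','pics/w16c.png',180,60,340,200,5)"
```

```text
time_s: 23.3
tool_pos: [0.4555, 0.0222, 0.2971]
tool_rot: [-180.0, -0.0, 168.0]
force: [0.7, -0.2, -0.9]
grip_width: 0.0593
23.3 [0.4555 0.0222 0.2971] [-1.7997e+02 -2.0000e-02  1.6803e+02] [-59.6 -13.3  45.9 103.6   9.6  85.9  62.9] [ 0.7 -0.2 -0.9] 0.05931099735372558
```

View pics/w16.png

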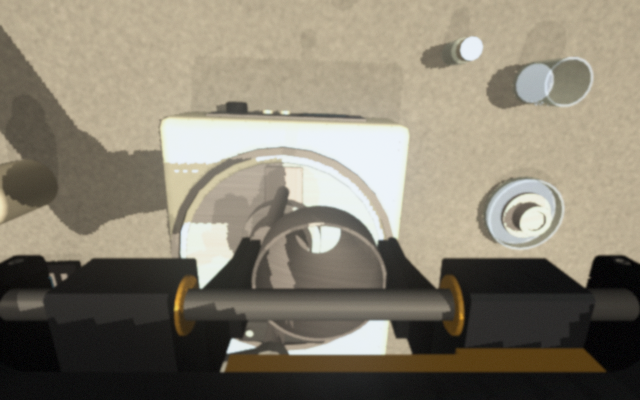

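View pics/w16c.png

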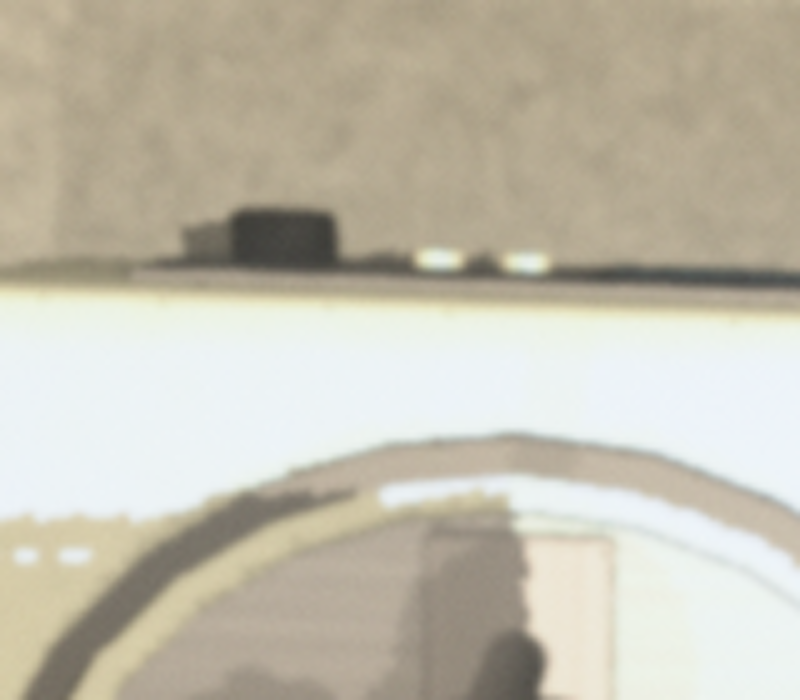

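```bash
python3 -m handwheel '[[0.05,-0.02,-0.011,0,0],[0.05,-0.045,-0.025,0,0],[0.05,-0.0687,-0.0384,0,0],[0.05,-0.0687,-0.0384,0,0],[0.05,-0.0687,-0.0384,0.02,0],[0.05,-0.0687,-0.0384,0.05,0],[0.05,-0.0687,-0.0384,0.065,0],[0.05,-0.0687,-0.0384,0.065,0],[0.05,-0.0687,-0.0384,0.065,0]]' 25; python3 look.py scene c17; python3 look.py side s17;python3 -c "
from h import *
crop('pics/s17.png','pics/s17c.png',290,115,390,215,6)
crop('pics/c17.png','pics/c17c.png',280,150,380,250,6)"
```

```text
time_s: 24.25
tool_pos: [0.5148, -0.0304, 0.2327]
tool_rot: [180.0, -0.0, 168.0]
force: [-0.0, 0.5, -1.0]
grip_width: 0.0585
24.25 [ 0.5148 -0.0304  0.2327] [ 1.8000e+02 -1.0000e-02  1.6796e+02] [-57.6   0.5  59.2 102.8  -0.5  76.9  79.7] [-0.   0.5 -1. ] 0.058451899068489854
24.3 [ 0.5152 -0.0307  0.2332] [1.7997e+02 6.0000e-02 1.6794e+02] [-57.6   0.5  59.2 102.7  -0.5  76.9  79.7] [ 0.9 -1.3 -0.8] 0.05900970855127651
```

View pics/s17c.png

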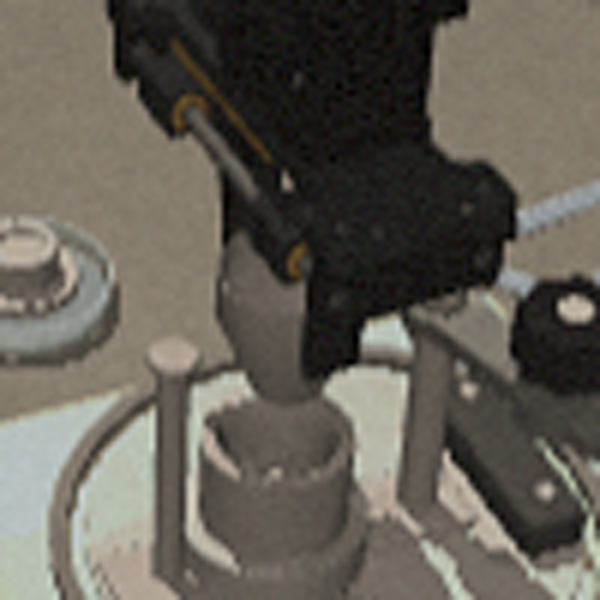

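View pics/c17c.png

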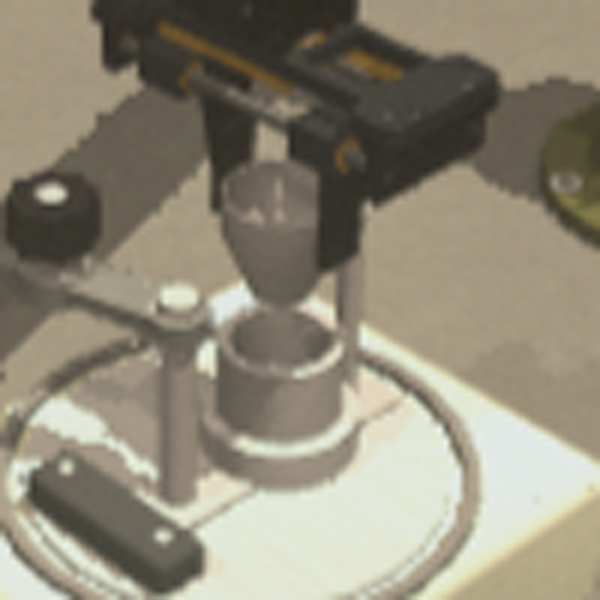

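Run:
```python
from h import *
for n,c in(("side",(290,115)),("scene",(280,150))):
  for z in(.17,.198,.21): print(n,z,(proj(n,(.5148,-.0306,z))-c)*6)
crop("pics/s17.png","pics/s17d.png",315,150,355,200,14)
crop("pics/c17.png","pics/c17d.png",310,175,345,225,14)
```

```text
side 0.17 [278.91410661 433.6314806 ]
side 0.198 [282.19026321 382.65036801]
side 0.21 [283.63331939 360.19460085]
scene 0.17 [280.16536093 336.32404906]
scene 0.198 [281.69284553 290.06781022]
scene 0.21 [282.36053643 269.8483788 ]
```

View pics/s17d.png

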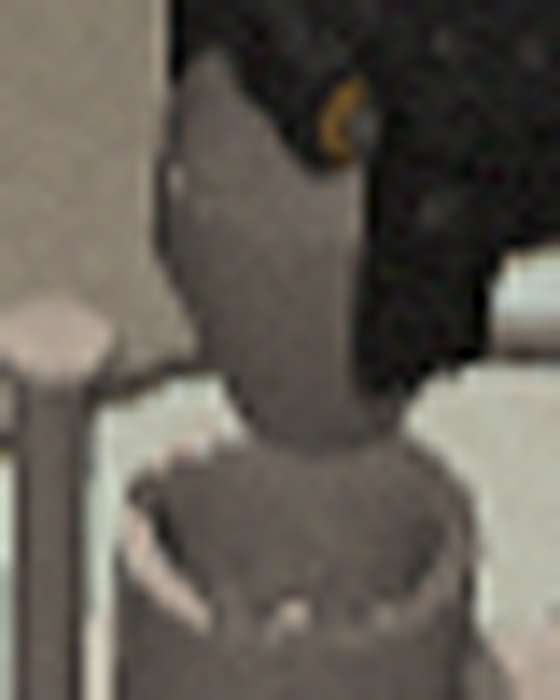

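View pics/c17d.png

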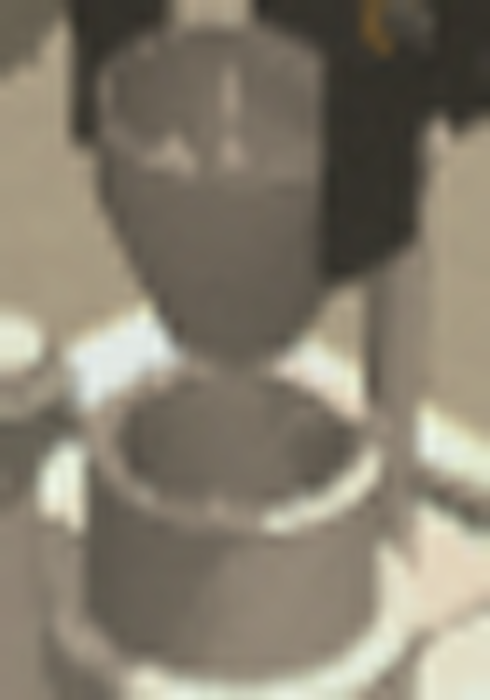

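Comparing the funnel tip with the jar mouth in both views, the tip is about 2 mm too far along (+x,-y). I correct for that while lowering.

```bash
python3 -m handwheel '[[0.05,0.0017,0.0011,0.005,0],[0.05,0.0017,0.0011,0.015,0],[0.05,0.0017,0.0011,0.025,0],[0.05,0.0017,0.0011,0.033,0],[0.05,0.0017,0.0011,0.040,0],[0.05,0.0017,0.0011,0.044,0],[0.05,0.0017,0.0011,0.044,0],[0.05,0.0017,0.0011,0.044,0]]' 25; python3 look.py scene c18; python3 look.py side s18;python3 -c "
from h import *
crop('pics/s18.png','pics/s18c.png',310,145,370,205,10)
crop('pics/c18.png','pics/c18c.png',300,175,350,225,12)"
```

```text
time_s: 25.15
tool_pos: [0.5136, -0.0302, 0.1885]
tool_rot: [-180.0, 0.0, 167.9]
force: [0.1, -1.0, 0.0]
grip_width: 0.0588
25.15 [ 0.5136 -0.0302  0.1885] [-1.7999e+02  2.0000e-02  1.6786e+02] [-56.8   3.3  59.7 106.5  -2.9  71.8  81.7] [ 0.1 -1.   0. ] 0.05882865685633525
25.2 [ 0.5137 -0.0302  0.1887] [1.7999e+02 3.0000e-02 1.6786e+02] [-56.8   3.2  59.7 106.5  -2.9  71.8  81.7] [-0.3  0.5 -0. ] 0.059119488242504487
```

View pics/s18c.png

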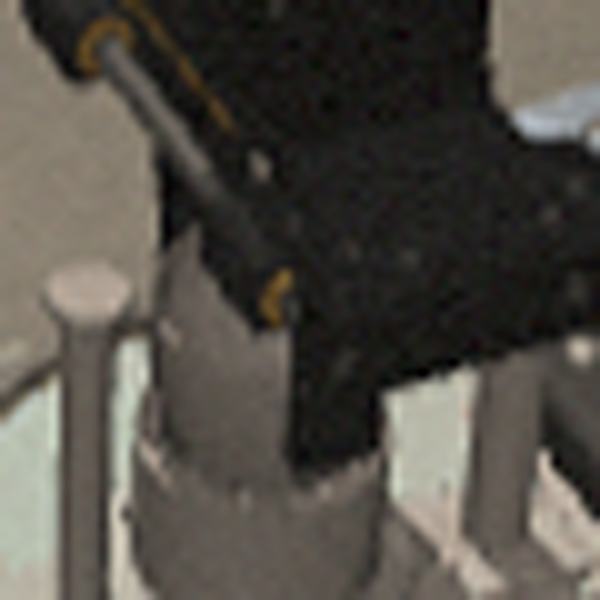

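View pics/c18c.png

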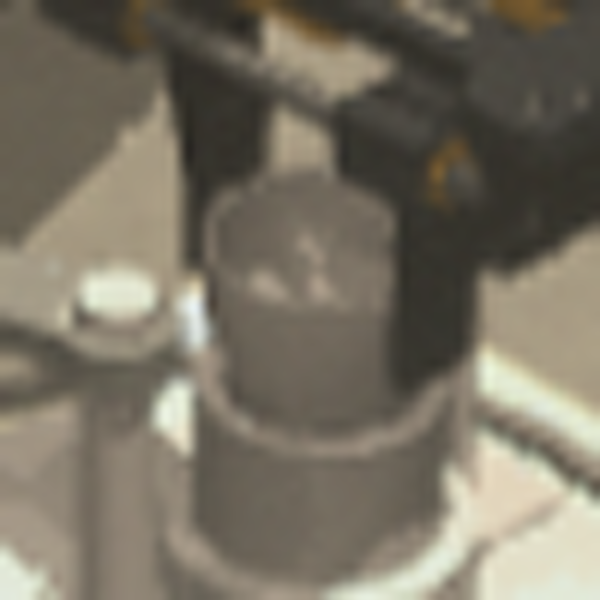

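```bash
python3 -m handwheel '[[0.05,0,0.0005,0.001,0],[0.05,0,0.0005,0.002,0],[0.05,0,0.0005,0.003,0],[0.05,0,0.0005,0.004,0],[0.05,0,0.0005,0.004,0]]' 25; python3 -m handwheel '[[0.05,0,0,0.001,0],[0.05,0,0,0.002,0],[0.05,0,0,0.002,0],[0.05,0,0,0.002,0]]' 25
```

```text
time_s: 25.75
tool_pos: [0.5134, -0.0296, 0.1842]
tool_rot: [-180.0, -0.0, 167.9]
force: [-0.0, -0.0, -0.8]
grip_width: 0.0583
time_s: 26.15
tool_pos: [0.5135, -0.0296, 0.1823]
tool_rot: [180.0, 0.0, 167.9]
force: [0.5, 0.0, -1.4]
grip_width: 0.0585
```

Still hanging free with no side force, and about 1 mm from the predicted seat. I lower it in small steps.

```bash
python3 -m handwheel '[[0.05,0,0,0.0005,0],[0.05,0,0,0.001,0],[0.05,0,0,0.001,0],[0.05,0,0,0.001,0]]' 25; python3 -m handwheel '[[0.05,0,0,0.0005,0],[0.05,0,0,0.001,0],[0.05,0,0,0.001,0],[0.05,0,0,0.001,0]]' 25
```

```text
time_s: 26.55
tool_pos: [0.5135, -0.0296, 0.1814]
tool_rot: [180.0, 0.0, 167.9]
force: [0.3, 0.7, -0.2]
grip_width: 0.0589
time_s: 26.95
tool_pos: [0.5135, -0.0296, 0.1804]
tool_rot: [180.0, 0.0, 167.9]
force: [-0.9, 0.4, -0.9]
grip_width: 0.0585
```

```bash
python3 -m handwheel '[[0.05,0,0,0.0005,0],[0.05,0,0,0.001,0],[0.05,0,0,0.001,0],[0.05,0,0,0.001,0]]' 25; python3 -m handwheel '[[0.05,0,0,0.0005,0],[0.05,0,0,0.001,0],[0.05,0,0,0.001,0],[0.05,0,0,0.001,0]]' 25
```

```text
time_s: 27.35
tool_pos: [0.5135, -0.0296, 0.1793]
tool_rot: [180.0, -0.0, 167.9]
force: [-0.4, 0.3, -1.8]
grip_width: 0.059
time_s: 27.75
tool_pos: [0.5135, -0.0295, 0.1784]
tool_rot: [180.0, -0.0, 167.9]
force: [-0.4, 1.6, 1.3]
grip_width: 0.0585
```

```bash
python3 -m handwheel '[[0.05,0,0,0.0005,0],[0.05,0,0,0.001,0],[0.05,0,0,0.001,0],[0.05,0,0,0.001,0]]' 25; python3 look.py scene c19; python3 look.py side s19;python3 look.py wrist w19;python3 -c "
from h import *
crop('pics/s19.png','pics/s19c.png',310,145,370,205,10)
crop('pics/c19.png','pics/c19c.png',300,175,350,225,12)"
```

```text
time_s: 28.15
tool_pos: [0.5135, -0.0296, 0.1781]
tool_rot: [180.0, -0.0, 167.9]
force: [-2.6, 0.4, 6.0]
grip_width: 0.0592
28.15 [ 0.5135 -0.0296  0.1781] [ 1.7997e+02 -2.0000e-02  1.6787e+02] [-56.4   4.1  59.8 107.3  -3.8  70.7  82.4] [-2.6  0.4  6. ] 0.05915723426825589
28.2 [ 0.5135 -0.0295  0.1781] [ 1.7997e+02 -2.0000e-02  1.6787e+02] [-56.4   4.1  59.8 107.3  -3.8  70.7  82.4] [-2.6  0.   6. ] 0.058598383611191504
28.25 [ 0.5135 -0.0296  0.178 ] [ 1.7997e+02 -2.0000e-02  1.6787e+02] [-56.4   4.1  59.8 107.3  -3.8  70.7  82.4] [-2.9 -0.   6.5] 0.058614936554345146
```

View pics/s19c.png

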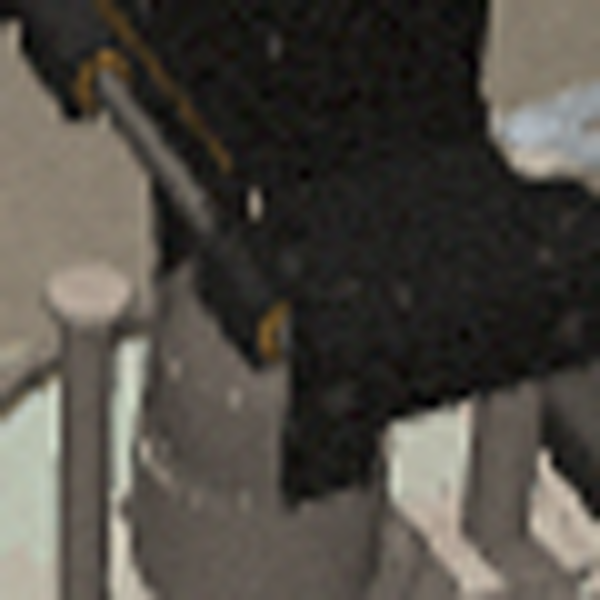

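View pics/c19c.png

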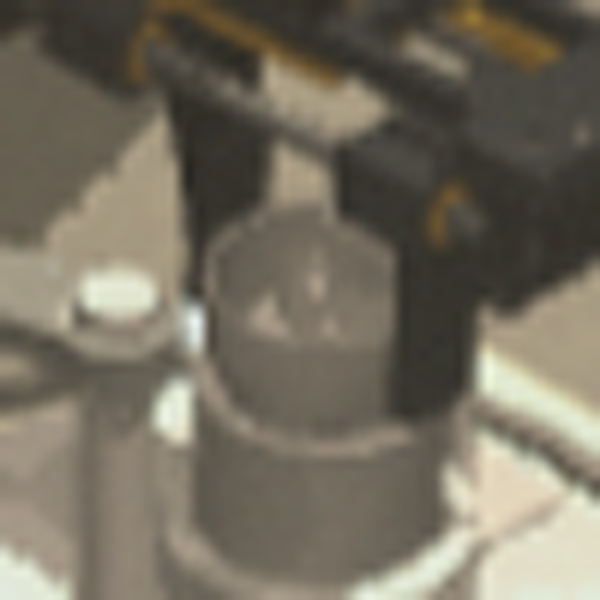

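View pics/w19.png

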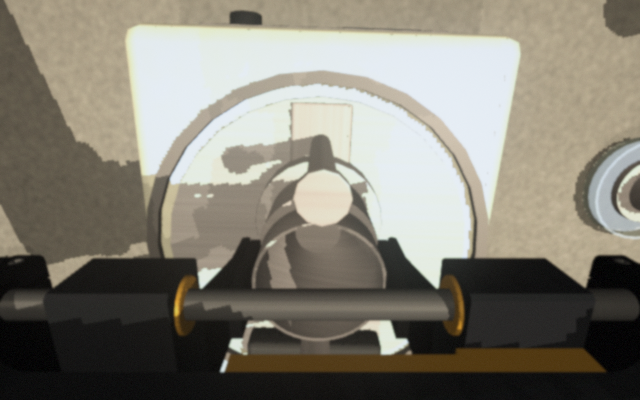

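Run:
```python
from h import *
p=camera_params("scene");C=-p["R"].T@p["t"]
J=np.array([.5135,-.0296]); u=C[:2]-J;u/=np.linalg.norm(u)
off=np.array([300,175])
for zr in(.168,.170):
  for nm,r,z in(("jar outer near",.032,zr),("jar inner near",.0255,zr),("jar outer far",-.032,zr),("funnel near",.030,zr+.034),("funnel inner near",.028,zr+.034),("funnel far",-.030,zr+.034)):
    print(zr,nm,((proj("scene",[*(J+u*r),z])-off)*12).round(0))
crop("pics/c19.png","pics/c19d.png",310,185,345,225,16)
```

```text
0.168 jar outer near [324. 455.]
0.168 jar inner near [324. 439.]
0.168 jar outer far [329. 304.]
0.168 funnel near [328. 336.]
0.168 funnel inner near [328. 332.]
0.168 funnel far [332. 197.]
0.17 jar outer near [324. 448.]
0.17 jar inner near [324. 432.]
0.17 jar outer far [329. 298.]
0.17 funnel near [328. 330.]
0.17 funnel inner near [328. 325.]
0.17 funnel far [333. 191.]
```

View pics/c19d.png

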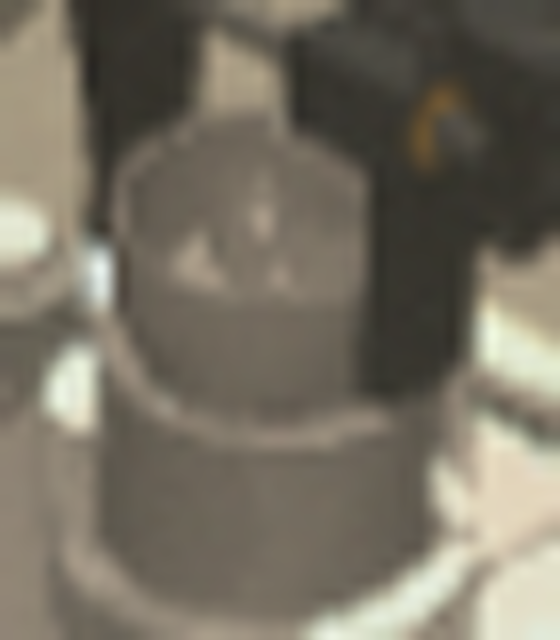

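Measured against the jar rim, the funnel's rim is at the predicted home height (near edges 345 and 456 px, predicted 336 and 455). The tool stopped going down with 6 N upward, so it is seated. I release it.

```bash
python3 -m handwheel '[[0.064,0,0,0,0],[0.068,0,0,0,0],[0.075,0,0,0,0],[0.08,0,0,0,0],[0.08,0,0,0,0]]'; python3 -m handwheel '[[0.08,0,0,-0.01,0],[0.08,0,0,-0.03,0],[0.08,0,0,-0.06,0],[0.08,0,0,-0.1,0],[0.08,0,0,-0.14,0],[0.08,0.03,0.02,-0.16,0],[0.08,-0.02,0.06,-0.16,0],[0.08,-0.05,0.1,-0.16,0],[0.08,-0.05,0.14,-0.16,0],[0.08,-0.05,0.14,-0.16,0],[0.08,-0.05,0.14,-0.16,0]]'; python3 look.py scene c20; python3 look.py side s20;python3 look.py wrist w20;python3 -c "
from h import *
crop('pics/s20.png','pics/s20c.png',220,120,400,220,4.4)
crop('pics/c20.png','pics/c20c.png',300,170,460,320,5)"
```

```text
time_s: 28.8
tool_pos: [0.5135, -0.0296, 0.1773]
tool_rot: [-180.0, 0.0, 167.9]
force: [0.2, 0.3, -0.2]
grip_width: 0.0785
time_s: 29.9
tool_pos: [0.5919, 0.0987, 0.337]
tool_rot: [-179.8, -0.0, 168.1]
force: [-1.0, -0.6, 0.3]
grip_width: 0.0799
29.9 [0.5919 0.0987 0.337 ] [-1.7984e+02 -1.0000e-02  1.6806e+02] [-59.6  16.1  60.   81.3 -13.7  90.5  77.3] [-1.  -0.6  0.3] 0.07993423916298936
29.95 [0.5917 0.0964 0.3375] [-1.7989e+02  1.0000e-02  1.6787e+02] [-59.5  16.   60.1  81.4 -13.7  90.5  77.3] [-0.7 -1.2  0.8] 0.07947612943374588
30.0 [0.5916 0.0952 0.3379] [-1.7996e+02  2.0000e-02  1.6777e+02] [-59.5  15.9  60.2  81.4 -13.7  90.5  77.4] [ 0.9  0.1 -0.3] 0.08007196938257766
```

View pics/s20c.png

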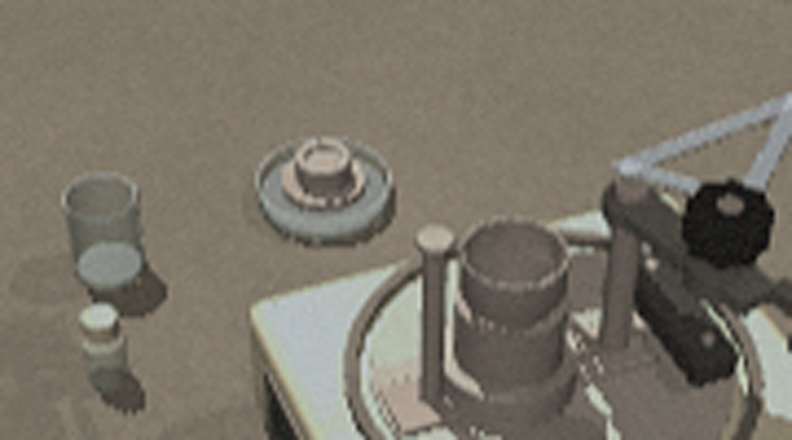

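View pics/c20c.png

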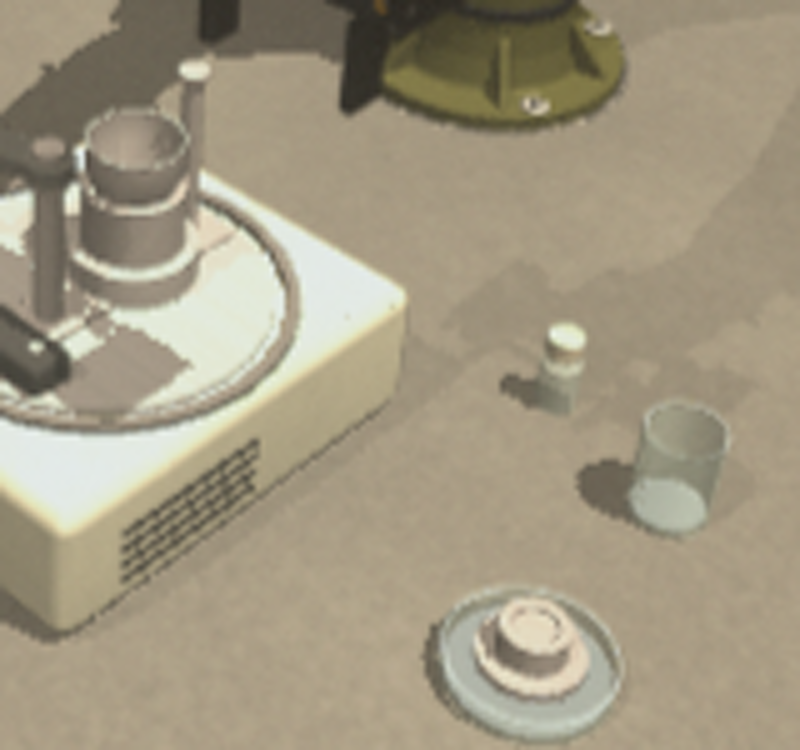

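View pics/w20.png

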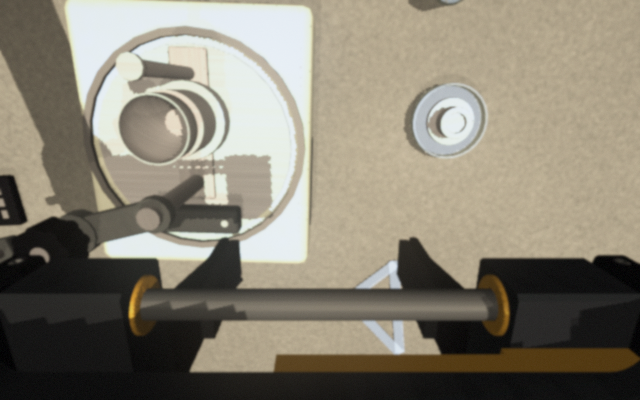

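Run:
```python
from h import *
for n in("scene","side"): print(n,proj(n,(.5137,-.0298,.202)),proj(n,(.5137,-.0298,.168)))
print(get_obs()["time_s"])
crop("pics/s20.png","pics/s20d.png",315,160,360,215,12)
crop("pics/c20.png","pics/c20d.png",305,180,350,230,12)
```

```text
scene [327.41238151 197.13343174] [327.09596876 206.50235108]
side [336.55031405 177.53281137] [335.89919322 187.86537427]
30.05
```

View pics/s20d.png

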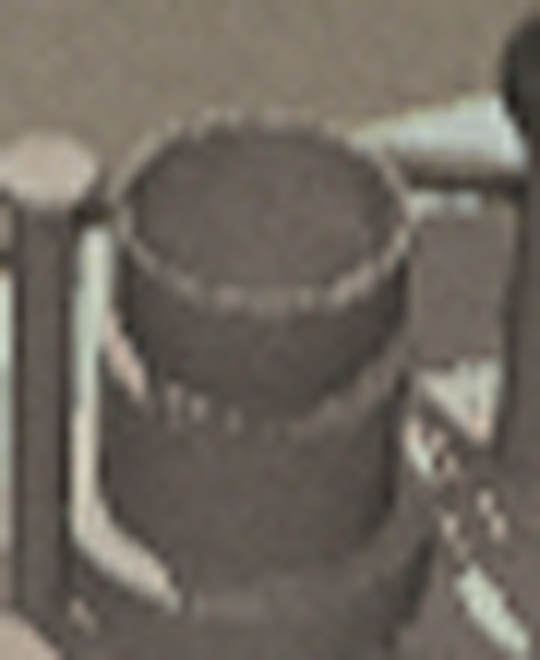

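View pics/c20d.png

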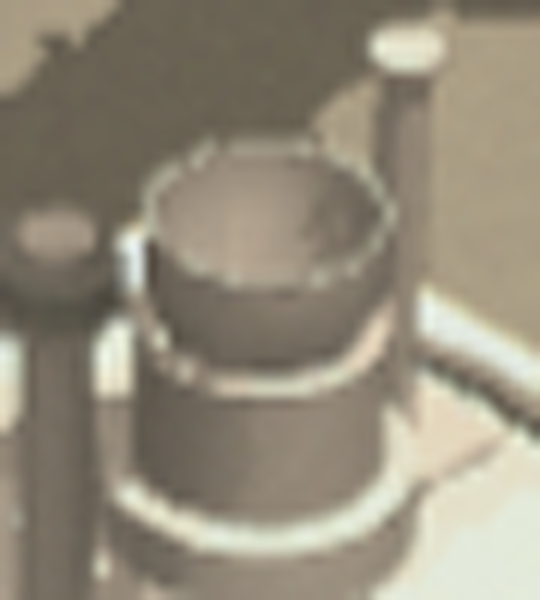

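The funnel rim centre measures (336.8,177.3) in the side view and (327.7,197.7) in the scene view. A seated, level funnel should give (336.6,177.5) and (327.4,197.1), so they agree. Everything else stands in place and the gripper is clear.

```bash
python3 -c "
from cell import *
print(sign_off())"
```

```text
the job is handed in; nothing more can be done
None
```

I did all the steps in order and handed the job in at about 30 s of the 72 s; the hand-in gave no verdict.

- **Knob:** I turned it 4.4 rad clockwise. It did not appear to slip in the grip, and the strap then swung free.
- **Strap:** I swung it about 1.8 rad by its handle, and it stayed there.
- **Lid:** I set it down upright near the centre of the dish and saw a 7.5 N contact force before letting go.
- **Funnel:** I lowered it into the jar until it stopped going down, with about 6 N pushing back, then released it.

**Last checks:** after release, the funnel rim was within about 0.7 pixel (roughly 2 mm) of its fully seated, level position in both fixed cameras. The beaker, dish and vial stood where they were. I did not measure the balance and bottle again at the end, but the arm never worked near either of them.

**What disagreed:**
- The cameras differed by 2 to 4 mm on the knob, lid and dish positions.
- The funnel seated about 3 mm lower than I had calculated. Part of that fits a jar rim nearer 168 mm than 170 mm, and I put the rest down to an error in my estimate of the funnel's height in the grip.

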